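# Fit the drawer's handles to the rotary switches and set them to OFF

### The job

Pull the top drawer of the red chest right out to its stop, and push every switch handle you find in it fully home onto the square shaft of a bare rotary switch on the black mounting plate, its grip in line with the slot in the shaft's tip so that it lies lengthwise over the switch at OFF. Turn each switch that has got a handle anticlockwise to its OFF stop and leave the handle on it; a switch left over stays bare. Finish with the drawer fully shut and the other things on the bench undisturbed.

Things in the scene. Friction and masses are not known exactly. Their poses are not given: they have to be found in the camera images.
- drawer (a joint): The chest's upper drawer: metres it is pulled out along the chest's -x. 0 is shut, 0.18 is the stop; it may start a little ajar. About 2 N of friction; it stays where it is left.
- drawer_bar (a point): Middle of the upper drawer's pull bar (moves with it): a level steel bar 11 thick, 140 long along y, 122 above the bench, 42 out from the drawer's front: a finger fits behind it from above. Axes of the fixed red chest, whose x points away from the robot: 260 deep (x), 340 wide (y), 150 high, so 28 higher than the bar. A yellow case 34 high lies on its top, from 172 behind the shut bar.
- drawer_floor (a point): Centre of the upper drawer's inner floor (moves with the drawer), 80 above the bench. Around it four compartments side by side, each 132 (x) x 77 (y), with dividers 21 high, hold at most one handle each. Drawer sides 24 high; its front panel, 60 high, stands 84 from this point on the robot's side. A loose pilot lamp (24 across, 22 high) in one is of no concern.
- plate: Black mounting plate, 240 (x) x 345 (y) x 5, lying flat and fixed on the bench, with two aluminium rails along its y. Four grey rotary switches, 86 apart, stand in a row on the rail nearer the robot; a terminal strip 53 high stands on the far rail, its near face 71 beyond the switch axes. Origin: middle of its underside; x points away from the robot.
- switch_a (a joint): Turn in rad of the shaft of switch a: 0 is OFF, the anticlockwise stop seen from above; it grows clockwise to the stop at 1.05. Left anywhere from 0.35 up; stays where put (0.05 N m friction). Shaft: steel, 14 square, 16 tall, upright, the last 3 bevelled; the dark slot in its tip shows how the grip must lie. At 0 slot and sides lie square to the switch, the slot along its length (x).
- seat_a (a point): Where a handle sits on switch a, first in the row from the left (+y) end: on the shaft's axis, on the switch's flat top at the foot of the shaft, 66 above the bench. Fixed; axes as the plate's, its x running lengthwise along the switch (72 long in x, 56 wide in y).
- switch_b (a joint): Turn in rad of the shaft of switch b: 0 is OFF, the anticlockwise stop seen from above; it grows clockwise to the stop at 1.05. Left anywhere from 0.35 up; stays where put (0.05 N m friction). Shaft: steel, 14 square, 16 tall, upright, the last 3 bevelled; the dark slot in its tip shows how the grip must lie. At 0 slot and sides lie square to the switch, the slot along its length (x).
- seat_b (a point): Where a handle sits on switch b, second from the left: on the shaft's axis, on the switch's flat top at the foot of the shaft, 66 above the bench. Fixed; axes as the plate's, its x running lengthwise along the switch (72 long in x, 56 wide in y).
- switch_c (a joint): Turn in rad of the shaft of switch c: 0 is OFF, the anticlockwise stop seen from above; it grows clockwise to the stop at 1.05. Left anywhere from 0.35 up; stays where put (0.05 N m friction). Shaft: steel, 14 square, 16 tall, upright, the last 3 bevelled; the dark slot in its tip shows how the grip must lie. At 0 slot and sides lie square to the switch, the slot along its length (x).
- seat_c (a point): Where a handle sits on switch c, third from the left: on the shaft's axis, on the switch's flat top at the foot of the shaft, 66 above the bench. Fixed; axes as the plate's, its x running lengthwise along the switch (72 long in x, 56 wide in y).
- switch_d (a joint): Turn in rad of the shaft of switch d: 0 is OFF, the anticlockwise stop seen from above; it grows clockwise to the stop at 1.05. Left anywhere from 0.35 up; stays where put (0.05 N m friction). Shaft: steel, 14 square, 16 tall, upright, the last 3 bevelled; the dark slot in its tip shows how the grip must lie. At 0 slot and sides lie square to the switch, the slot along its length (x).
- seat_d (a point): Where a handle sits on switch d, at the right (-y) end of the row: on the shaft's axis, on the switch's flat top at the foot of the shaft, 66 above the bench. Fixed; axes as the plate's, its x running lengthwise along the switch (72 long in x, 56 wide in y).
- handle_1: Black switch handle, one of three or four alike (one may be absent), upright in the drawer. Round skirt 50 across, 22 high; on it a grip bar 62 long (x), 18 wide (y), to 48 above the underside, white line along it. Bore below: 15.6 square along x and y, 18 deep, so 0.12 rad of play: turn it that far past OFF. Fits any switch, either way round. Origin: middle of underside, z up. 80 g.
- handle_2: Black switch handle, one of three or four alike (one may be absent), upright in the drawer. Round skirt 50 across, 22 high; on it a grip bar 62 long (x), 18 wide (y), to 48 above the underside, white line along it. Bore below: 15.6 square along x and y, 18 deep, so 0.12 rad of play: turn it that far past OFF. Fits any switch, either way round. Origin: middle of underside, z up. 80 g.
- handle_3: Black switch handle, one of three or four alike (one may be absent), upright in the drawer. Round skirt 50 across, 22 high; on it a grip bar 62 long (x), 18 wide (y), to 48 above the underside, white line along it. Bore below: 15.6 square along x and y, 18 deep, so 0.12 rad of play: turn it that far past OFF. Fits any switch, either way round. Origin: middle of underside, z up. 80 g.
- handle_4: Black switch handle, one of three or four alike (one may be absent), upright in the drawer. Round skirt 50 across, 22 high; on it a grip bar 62 long (x), 18 wide (y), to 48 above the underside, white line along it. Bore below: 15.6 square along x and y, 18 deep, so 0.12 rad of play: turn it that far past OFF. Fits any switch, either way round. Origin: middle of underside, z up. 80 g.
- screwdriver: Bystander, loose, to be left alone: screwdriver 190 long, lying across the near edge of the mounting plate. Origin: middle of its underside.
- rail_offcut: Bystander, loose, to be left alone: aluminium rail offcut 160 x 35 x 8, on the bench in front of the chest. Origin: middle of its underside.
- tape_measure: Bystander, loose, to be left alone: tape measure 70 x 66 x 36, on the bench in front of the chest, below the drawer's path. Origin: middle of its underside.
- tape_roll: Bystander, loose, to be left alone: black roll of tape 66 across, 19 high, on the bench near the robot. Origin: middle of its underside.

How it is judged:
By the outcome, as a careful person would: the job done as asked, in the order asked, and still so for the second after the job is handed in, with the robot touching nothing.
Of handle_1, handle_2, handle_3, handle_4 only 3 to 4 are there at a start; the rules pass over those that are not, and their reading is None.
At some moment in a run one of handle_1, handle_2, handle_3, handle_4 may be knocked a few centimetres aside while the robot is not near it.
It also fails if it takes over 210 s, if anything falls off the work surface, if the arm or the gripper's body presses on something with over 40 N, if the wrist force passes 120 N, or if a joint passes its speed limit or range.

### The arm

A 6-joint arm with a two-finger parallel gripper is mounted at the origin on the work surface. World frame = base frame: x ahead of the robot, y to its left, z up, the work surface at z = 0. Lengths are in mm, angles in rad, forces in N, time in s.
With the tool pointing down it reaches from about 400 to 925 mm from the base axis. Payload 12.5 kg.
Tool frame: the origin (TCP) lies between the finger pads; the fingertips stand env.tip_extent ahead of it and the grasp point (between the pads) lies 11 mm behind it (env.tip_extent is the distance from the TCP to the fingertips, in mm); z points along the fingers, y is the line along which they close (so a half turn about z gives the same grasp; the last joint's range is limited). The gripper opens to 95 mm and grips with 3 to 60 N. Pads are 20 mm wide; open, the fingers measure 119 mm over their backs; the gripper's body (75 mm by 180 mm) begins 59 mm behind the grasp point.
Start: joints at [-1.44, 0.491, 1.559, -0, 1.092, -0.106], TCP at [146.643, -607.57, 222.661] pointing down, gripper open.
Joint ranges: [-3.1, 3.1], [-0.84, 2.19], [0.05, 2.79], [-1.13, 4.28], [0.06, 2.93], [-2.69, 2.69]. Speed limits (rad/s): [2.22, 2.22, 2.79, 3.14, 3.14, 3.14].

### API

Orientations are given as [roll, pitch, yaw] about the fixed x, y, z axes, in that order (R = Rz(yaw) Ry(pitch) Rx(roll)).
In Python, from cell import env gives the robot as it stands.
- The arm moves only by the tool carry_out, never from a script. Its argument "motion" is a list of rows, each a list of 5 numbers: the shift along the tool's x, y, z in mm, then the turn about the tool's z in degrees, then the closure, from 0 (fully open) to 1 (shut). A call has 1 to 12 rows; each row shifts and turns the commanded pose from where the row before left it, along the tool's axes as they then stand; what a row does not reach is not made up. A row lasts 1/10 s, in which the tool goes at most 50 mm and 8.59 degrees, less where a joint would pass 70% of its speed; a pose out of reach is approached as far as the arm can. A call with a gripper value outside its range is refused whole. The fingers move at their own pace and stop on an object; the grip force is fixed at half the most. Time passes only in rows, so rows that do not move let the fingers close. It gives the time, the measured TCP pose, the force, the opening and the grip force at its end, in the units of the state.
- env.state(): the state, without advancing time (a new reading comes with each control period).
- env.read_camera(name): name is "scene" or "top" or "wrist"; returns a dict with "color" (400x640x3 uint8, red, green, blue), "K" (3x3 intrinsics, pixels), "dist" ([k1, k2, p1, p2, k3] as OpenCV has them; the pictures are not rectified), "R" (3x3) and "t" (3): a world point X has camera coordinates R X + t; the wrist camera has in their place "hand_eye" (4x4, takes a point from camera to tool coordinates, whose origin is the TCP and whose axes are the flange's). Camera axes: x right, y down, z forward; pixel columns grow to the right and rows downward; lengths in mm; the calibration is good to about 2 mm. A picture is of the moment at which its call begins: read the wrist's pose just before it. There is no depth.
- env.job_done(): hands the job in; it is judged then, once.
The state is a dict: "t": time; "joints": joint angles; "qvel": joint speeds; "tau": joint torques, N m; "eef_pos": TCP position; "tcp_rot": TCP orientation; "ft_force": force on the tool from outside, world axes, zero at the start; "moment": the same for the moment, N m; "opening": opening from 0.0 (shut) to 1.0 (fully open); "grip_force": force on a finger pad.
Only numpy, scipy, OpenCV 4.12 (cv2) and the standard library are available. Lean on these libraries where they do the work, as an engineer would, in place of code of your own. Each camera call takes 0.05 s, during which the arm holds its last target. There are 200 camera calls.

## Working session

There is one attempt and no reset: what is moved stays moved. The work goes in short steps, Python scripts to look and compute and a tool call to move; the robot and the scene stay as the last step left them, time stands still between calls to the robot, and variables do not carry over. Pictures are saved under pics/ and viewed, at most 14 in all, crops included, and the job is handed in when it is done.

Besides the shell and the picture viewer there is one more tool, called after "Request:" in YAML: its name, and indented under it one key for each argument. carry_out: Moves the arm, as the interface text tells. Its arguments: {"type":"object","properties":{"motion":{"type":"array"}},"required":["motion"]}

```bash
ls; mkdir -p pics; cat > h.py <<'E'
import numpy as np, cv2
from cell import env
from scipy.spatial.transform import Rotation as Ro
def snap(n,name=None):
    s=env.state(); d=env.read_camera(n); d['s']=s
    if name: cv2.imwrite('pics/'+name,d['color'][:,:,::-1])
    if n=='wrist':
        T=np.eye(4); T[:3,:3]=tr(s); T[:3,3]=s['eef_pos']
        M=np.linalg.inv(T@np.array(d['hand_eye'])); d['R'],d['t']=M[:3,:3],M[:3,3]
    return d
def tr(s):
    r=np.array(s['tcp_rot'],float)
    return r if r.shape==(3,3) else Ro.from_euler('xyz',r).as_matrix()
def p2w(d,px,z):
    u=cv2.undistortPoints(np.array(px,float).reshape(-1,1,2),np.array(d['K']),np.array(d['dist'])).reshape(-1,2)
    R=np.array(d['R']);t=np.array(d['t']).reshape(3);c=-R.T@t
    r=np.c_[u,np.ones(len(u))]@R
    z=np.broadcast_to(z,len(u))
    return c+r*((z-c[2])/r[:,2])[:,None]
def w2p(d,X):
    return cv2.projectPoints(np.array(X,float).reshape(-1,1,3),cv2.Rodrigues(np.array(d['R']))[0],np.array(d['t'],float).reshape(3),np.array(d['K']),np.array(d['dist']))[0].reshape(-1,2)
def st():
    s=env.state(); print({k:np.round(s[k],3).tolist() for k in ('t','joints','eef_pos','tcp_rot','ft_force','opening','grip_force')})
    return s
E
python3 - <<'E'
from h import *
st(); print(env.tip_extent)
for n in('scene','top'):
    d=snap(n,n+'0.png'); print(n,np.round(-np.array(d['R']).T@np.array(d['t']).reshape(3)),d['K'][0][0])
print(tr(env.state()))
E
```

```text
pics
{'t': 0.0, 'joints': [-1.44, 0.492, 1.559, -0.0, 1.092, -0.106], 'eef_pos': [146.613, -607.305, 222.038], 'tcp_rot': [-3.14, -0.0, 0.237], 'ft_force': [-0.04, -0.132, -0.707], 'opening': 1.0, 'grip_force': 0.0}
8.0
scene [ 614. -923.  822.] 418.19399368609703
top [ 432.  -49. 1139.] 436.5767031041891
[[ 9.72090400e-01  2.34606554e-01 -1.35426126e-04]
 [ 2.34606567e-01 -9.72089853e-01  1.03723791e-03]
 [ 1.11696449e-04 -1.04006087e-03 -9.99999453e-01]]
```

View pics/top0.png

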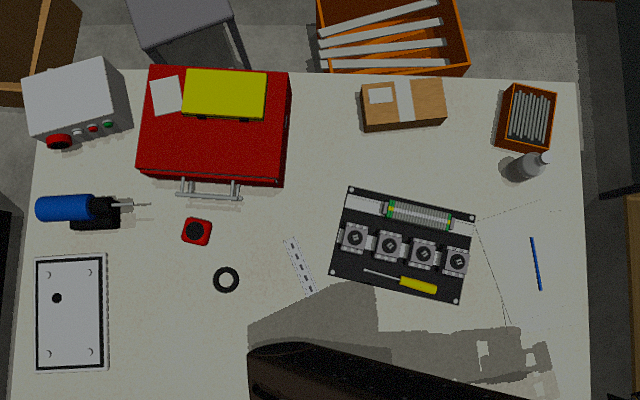

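View pics/scene0.png

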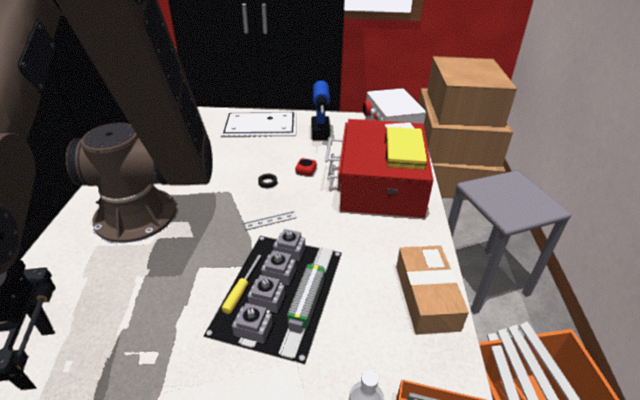

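```bash
python3 - <<'E'
from h import *
im=cv2.imread('pics/top0.png')
a=im[150:215,130:300];b=im[210:285,320:490]
o=np.vstack([cv2.resize(x,None,fx=4,fy=4,interpolation=cv2.INTER_CUBIC) for x in(a,b)])
cv2.imwrite('pics/c1.png',o)
d=snap('top')
print('chest top',p2w(d,[[148,65],[292,73],[285,187],[136,178]],150).round())
E
```

```text
chest top [[890. 385. 150.]
 [876.  34. 150.]
 [599.  40. 150.]
 [611. 388. 150.]]
```

View pics/c1.png

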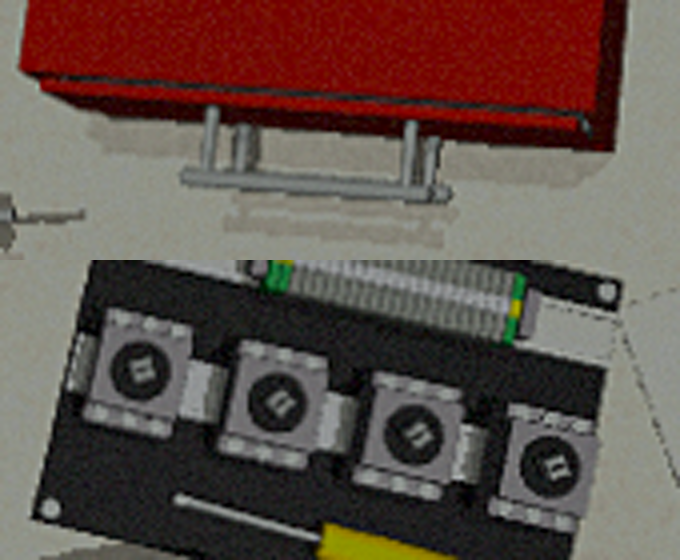

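```bash
python3 - <<'E'
from h import *
d=snap('top')
C=lambda p,y0,off,x0:[[x0+x/4-.4,y0+(y-off)/4-.4] for x,y in p]
b=p2w(d,C([[183,177],[303,185],[423,192]],150,0,130),122); print(b.round(1), 'bar dir',np.degrees(np.arctan2(*(b[2]-b[0])[:2])))
s=p2w(d,C([[142,369],[278,403],[413,433],[551,465]],210,260,320),82); print(s.round(1))
v=s[0]-s[3]; print('plate yaw',np.degrees(np.arctan2(-v[0],v[1])),np.linalg.norm(v)/3)
for n,P,z in [('tape',[[197,231]],36),('roll',[[226,280]],19),('offcut',[[288,238],[312,292]],8)]: print(n,p2w(d,P,z).round())
E
```

```text
[[580.2 302.  122. ]
 [577.3 230.  122. ]
 [575.  158.6 122. ]] bar dir -177.9456818021439
[[ 492.6 -128.    82. ]
 [ 474.2 -210.6   82. ]
 [ 458.2 -292.5   82. ]
 [ 440.8 -376.5   82. ]]
plate yaw -11.78572514125334 84.6010486975423
tape [[499. 269.  36.]]
roll [[378. 192.  19.]]
offcut [[489.  40.   8.]
 [354. -26.   8.]]
```

```bash
cat >> h.py <<'E'
def plan(wps,step=48,deg=8.5,q=1,start=None):
    """wps: (x,y,z,yaw_deg). Prints rows in tool axes (tool down)."""
    if start is None:
        s=env.state(); R=tr(s); p=np.array(s['eef_pos']); y=np.degrees(np.arctan2(R[1,0],R[0,0]))
    else: p,y=np.array(start[:3],float),start[3]
    print('from',p.round(1),round(y,1)); k=0
    for w in wps:
        dy=(w[3]-y+180)%360-180 if abs(w[3]-y)>180 else w[3]-y
        n=max(1,int(np.ceil(max(np.linalg.norm(w[:3]-p)/step,abs(dy)/deg)))); out=[]
        y0=y;p0=p.copy()
        for i in range(1,n+1):
            tgt=p0+(np.array(w[:3])-p0)*i/n; ty=y0+dy*i/n
            Rw=Ro.from_euler('xyz',[180,0,y],degrees=True).as_matrix()
            m=np.round((Rw.T@(tgt-p))/q)*q; t=np.round(-(ty-y)*2)/2
            p=p+Rw@m; y=y-t
            out.append([float(v) if v%1 else int(v) for v in (*m,t)]); k+=1
        print(k,'->',np.round(p,1),round(y,1),out)
E
python3 -c "
from h import *
plan([(420,-480,222,30),(590,-150,222,58),(600,100,222,75),(577,230,222,88),(577,230,160,88)])"
```

```text
from [ 146.6 -607.4  222.3] 13.6
7 -> [ 420.3 -480.1  222.3] 30.1 [[42, -9, 0, -2.5], [43, -6, 0, -2], [43, -5, 0, -2.5], [43, -4, 0, -2.5], [43, -1, 0, -2], [43, 0, 0, -2.5], [43, 2, 0, -2.5]]
15 -> [ 589.5 -150.   222.3] 58.1 [[39, -25, 0, -3.5], [41, -23, 0, -3.5], [41, -20, 0, -3.5], [43, -17, 0, -3.5], [44, -15, 0, -3.5], [45, -13, 0, -3.5], [45, -9, 0, -3.5], [46, -7, 0, -3.5]]
21 -> [600.   99.5 222.3] 75.1 [[36, -21, 0, -3], [38, -18, 0, -2.5], [38, -17, 0, -3], [39, -15, 0, -3], [39, -13, 0, -2.5], [40, -11, 0, -3]]
24 -> [576.6 230.3 222.3] 88.1 [[40, -19, 0, -4.5], [41, -15, 0, -4], [43, -13, 0, -4.5]]
26 -> [576.6 230.3 160.3] 88.1 [[0, 0, 31, 0], [0, 0, 31, 0]]
```

Request:
carry_out:
  motion:
    - [42,-9,0,-2.5,0.65]
    - [43,-6,0,-2,0.65]
    - [43,-5,0,-2.5,0.65]
    - [43,-4,0,-2.5,0.65]
    - [43,-1,0,-2,0.65]
    - [43,0,0,-2.5,0.65]
    - [43,2,0,-2.5,0.65]
    - [39,-25,0,-3.5,0.65]
    - [41,-23,0,-3.5,0.65]
    - [41,-20,0,-3.5,0.65]
    - [43,-17,0,-3.5,0.65]
    - [44,-15,0,-3.5,0.65]

```text
t: 1.4
eef_pos: [527.1, -272.6, 222.6]
tcp_rot: [3.142, 0.0, 0.833]
ft_force: [1.2, -0.9, 0.1]
opening: 0.35
grip_force: 0.0
```

Request:
carry_out:
  motion:
    - [45,-13,0,-3.5,0.65]
    - [45,-9,0,-3.5,0.65]
    - [46,-7,0,-3.5,0.65]
    - [36,-21,0,-3,0.65]
    - [38,-18,0,-2.5,0.65]
    - [38,-17,0,-3,0.65]
    - [39,-15,0,-3,0.65]
    - [39,-13,0,-2.5,0.65]
    - [40,-11,0,-3,0.65]
    - [40,-19,0,-4.5,0.65]
    - [41,-15,0,-4,0.65]
    - [43,-13,0,-4.5,0.65]

```text
t: 2.6
eef_pos: [576.1, 231.8, 222.4]
tcp_rot: [-3.141, 0.0, 1.54]
ft_force: [0.6, -0.6, 0.0]
opening: 0.35
grip_force: 0.0
```

Request:
carry_out:
  motion:
    - [0,0,0,0,0.65]
    - [0,0,0,0,0.65]

```text
t: 2.8
eef_pos: [576.2, 231.0, 222.3]
tcp_rot: [-3.141, 0.0, 1.539]
ft_force: [-0.8, -0.8, 0.9]
opening: 0.35
grip_force: 0.0
```

```bash
python3 -c "
from h import *
st();d=snap('wrist','w1.png')
print(w2p(d,[[580.2,302,122],[577.3,230,122],[575,158.6,122]]).round(1), -d['R'].T@d['t'])"
```

```text
{'t': 2.8, 'joints': [0.275, 0.485, 1.57, -0.0, 1.087, 0.307], 'eef_pos': [576.195, 230.951, 222.339], 'tcp_rot': [-3.141, 0.0, 1.539], 'ft_force': [-0.776, -0.767, 0.911], 'opening': 0.35, 'grip_force': 0.0}
[[323.4 126.2]
 [322.6 202.3]
 [322.5 267.9]] [577.71986257 304.54950931 384.24457714]
```

View pics/w1.png

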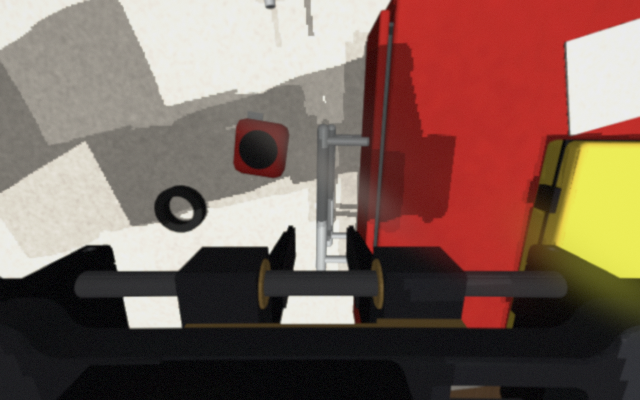

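Request:
carry_out:
  motion:
    - [0,0,40,0,0.65]
    - [0,0,40,0,0.65]
    - [0,0,26,0,0.65]
    - [0,0,5,0,0.65]
    - [0,0,0,0,0.9]
    - [0,0,0,0,0.9]
    - [0,0,0,0,1]
    - [0,0,0,0,1]
    - [0,0,0,0,1]

```text
t: 3.75
eef_pos: [577.2, 230.1, 113.0]
tcp_rot: [3.139, -0.0, 1.537]
ft_force: [-0.8, -2.3, 6.6]
opening: 0.107
grip_force: 30.0
```

Request:
carry_out:
  motion:
    - [0,-10,0,0,1]
    - [0,-20,0,0,1]
    - [0,-25,0,0,1]
    - [0,-25,0,0,1]
    - [0,-25,0,0,1]
    - [0,-25,0,0,1]
    - [0,-20,0,0,1]
    - [0,-10,0,0,1]
    - [0,0,0,0,1]

```text
t: 4.65
eef_pos: [416.5, 237.4, 113.0]
tcp_rot: [3.138, -0.003, 1.537]
ft_force: [-0.7, 12.4, 4.2]
opening: 0.103
grip_force: 30.0
```

Request:
carry_out:
  motion:
    - [2,-8,0,0,1]
    - [1,-6,0,0,1]
    - [0,-3,0,0,1]
    - [0,-3,0,0,1]
    - [0,0,0,0,1]

```text
t: 5.15
eef_pos: [406.7, 238.6, 113.2]
tcp_rot: [3.121, -0.003, 1.538]
ft_force: [51.9, -31.1, -21.3]
opening: 0.109
grip_force: 30.2
```

Request:
carry_out:
  motion:
    - [0,5,0,0,1]
    - [0,1,0,0,1]
    - [0,0,0,0,0.65]
    - [0,0,0,0,0.65]
    - [0,0,0,0,0.65]
    - [0,0,-25,0,0.65]
    - [0,0,-45,0,0.65]
    - [0,0,-45,0,0.65]
    - [0,0,-45,0,0.65]
    - [0,0,-20,0,0.65]
    - [0,0,0,0,0.65]

```text
t: 6.25
eef_pos: [403.1, 239.5, 294.3]
tcp_rot: [3.137, -0.002, 1.538]
ft_force: [0.2, -0.4, -0.9]
opening: 0.35
grip_force: 0.0
```

```bash
python3 -c "
from h import *
s=st();plan([(590,230,400,88),(600,160,450,88)])
import itertools
d=snap('top','t2.png')
im=d['color'][100:290,90:330,::-1]
cv2.imwrite('pics/c2.png',cv2.resize(im,None,fx=3,fy=3,interpolation=cv2.INTER_CUBIC))"
```

```text
{'t': 6.25, 'joints': [0.395, 0.188, 1.825, 0.0, 1.123, 0.428], 'eef_pos': [403.102, 239.504, 294.326], 'tcp_rot': [3.137, -0.002, 1.538], 'ft_force': [0.218, -0.352, -0.936], 'opening': 0.35, 'grip_force': 0.0}
from [403.1 239.5 294.3] 88.1
5 -> [589.9 230.3 400.3] 88.1 [[-1, 37, -21, 0], [0, 38, -21, 0], [-1, 37, -21, 0], [-1, 38, -22, 0], [0, 37, -21, 0]]
7 -> [599.6 160.  450.3] 88.1 [[-35, 6, -25, 0], [-35, 6, -25, 0]]
```

View pics/c2.png

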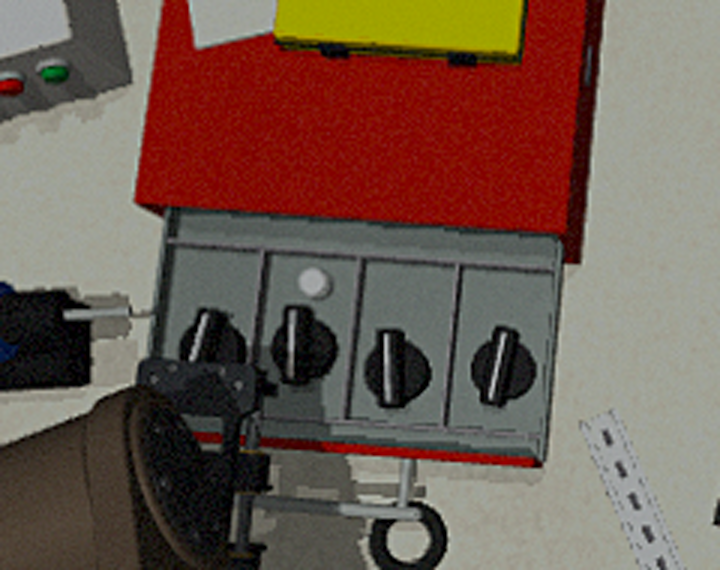

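```bash
python3 -c "
from h import *
plan([(555,232,270,178)])
d=snap('top')
l=lambda p,z:p2w(d,[[90+p[0]/3-.3,100+p[1]/3-.3]],z)[0].round(1)
for p in [(297,344),(388,367),(500,366)]: print(l(p,128))
print('drawer rear corners',l((260,252),101),l((458,265),101),'front panel',l((545,463),140), 'bar right',l((418,513),122))
"
```

```text
from [402.6 239.2 292.3] 88.1
11 -> [554.9 232.4 270.3] 178.1 [[0, 14, 2, -8], [-2, 14, 2, -8.5], [-4, 13, 2, -8], [-6, 12, 2, -8], [-8, 12, 2, -8.5], [-9, 10, 2, -8], [-11, 9, 2, -8], [-11, 8, 2, -8.5], [-13, 5, 2, -8], [-13, 4, 2, -8], [-14, 2, 2, -8.5]]
[531.7 264.8 128. ]
[515.7 192.4 128. ]
[518.9 105.3 128. ]
drawer rear corners [608.2 308.6 101. ] [601.7 147.2 101. ] front panel [445.2  65.9 140. ] bar right [404.4 164.2 122. ]
```

Request:
carry_out:
  motion:
    - [0,14,2,-8,0.5]
    - [-2,14,2,-8.5,0.5]
    - [-4,13,2,-8,0.5]
    - [-6,12,2,-8,0.5]
    - [-8,12,2,-8.5,0.5]
    - [-9,10,2,-8,0.5]
    - [-11,9,2,-8,0.5]
    - [-11,8,2,-8.5,0.5]
    - [-13,5,2,-8,0.5]
    - [-13,4,2,-8,0.5]
    - [-14,2,2,-8.5,0.5]
    - [0,0,0,0,0.5]

```text
t: 7.55
eef_pos: [555.5, 231.9, 267.0]
tcp_rot: [-3.14, -0.003, 3.11]
ft_force: [-0.6, -0.9, -0.4]
opening: 0.496
grip_force: 0.0
```

Request:
carry_out:
  motion:
    - [0,0,0,0,0.5]
    - [0,0,0,0,0.5]

```text
t: 7.75
eef_pos: [554.3, 232.2, 269.0]
tcp_rot: [-3.141, -0.001, 3.105]
ft_force: [0.7, 0.1, 0.8]
opening: 0.499
grip_force: 0.0
```

```bash
python3 -c "
from h import *
s=st();d=snap('wrist','w2.png');print(d['K'][0][0])"
```

```text
{'t': 7.75, 'joints': [0.287, 0.415, 1.559, -0.0, 1.169, -1.247], 'eef_pos': [554.293, 232.238, 269.002], 'tcp_rot': [-3.141, -0.001, 3.105], 'ft_force': [0.747, 0.086, 0.776], 'opening': 0.499, 'grip_force': 0.0}
277.8429212642319
```

View pics/w2.png

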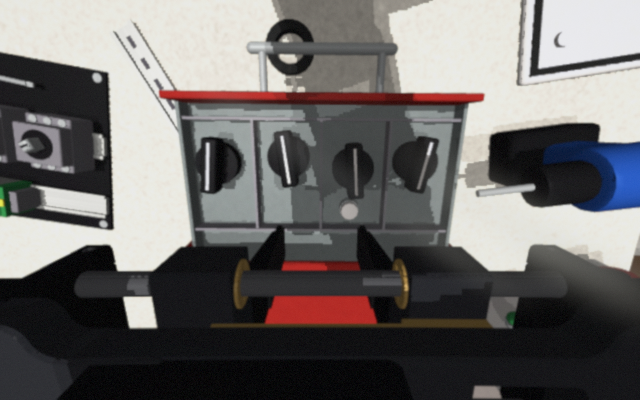

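```bash
cat >> h.py <<'E'
def lines(d,roi,L=(22,90),z=128,thr=25,k=9):
    x0,y0,x1,y1=roi; g=cv2.cvtColor(d['color'],cv2.COLOR_RGB2GRAY)
    th=cv2.morphologyEx(g,cv2.MORPH_TOPHAT,np.ones((k,k)))
    m=np.zeros_like(g); m[y0:y1,x0:x1]=(th[y0:y1,x0:x1]>thr)
    n,lab,stt,_=cv2.connectedComponentsWithStats(m,connectivity=8); out=[]
    for i in range(1,n):
        pts=np.argwhere(lab==i)[:,::-1]
        if len(pts)<25: continue
        (cx,cy),(w,h),a=cv2.minAreaRect(pts.astype(np.float32))
        if not(L[0]<max(w,h)<L[1] and min(w,h)<.35*max(w,h)): continue
        vx,vy,mx,my=cv2.fitLine(pts.astype(np.float32),cv2.DIST_L2,0,.01,.01).ravel()
        pr=(pts-[mx,my])@[vx,vy]
        e=p2w(d,[[mx+vx*pr.min(),my+vy*pr.min()],[mx+vx*pr.max(),my+vy*pr.max()]],z)
        dv=e[1]-e[0]
        ring=g[int(my)-6:int(my)+7,int(mx)-6:int(mx)+7].min()
        yaw=np.degrees(np.arctan2(dv[1],dv[0]))
        out.append((e.mean(0),yaw%180,np.linalg.norm(dv),(mx,my),ring))
        print('px',round(mx),round(my),'pos',e.mean(0).round(1),'yaw%180',round(yaw%180,1),'len',round(np.linalg.norm(dv),1),'dark',ring)
    return out
E
python3 -c "
from h import *
d=snap('wrist')
lines(d,(185,110,460,225))"
```

```text
px 285 160 pos [515.1 193.5 128. ] yaw%180 5.1 len 53.9 dark 30
px 425 163 pos [526.8 345.1 128. ] yaw%180 167.2 len 53.7 dark 38
px 207 166 pos [519.1 107.7 128. ] yaw%180 170.1 len 53.2 dark 28
px 355 171 pos [531.  269.6 128. ] yaw%180 1.4 len 52.3 dark 21
```

```bash
python3 -c "
from h import *
plan([(519,107.7,228,170)])"
```

```text
from [554.5 232.3 269.6] 178.0
3 -> [519.2 107.7 227.6] 170.0 [[10, -42, 14, 2.5], [9, -42, 14, 3], [6, -43, 14, 2.5]]
```

Request:
carry_out:
  motion:
    - [10,-42,14,2.5,0.5]
    - [9,-42,14,3,0.5]
    - [6,-43,14,2.5,0.5]
    - [0,0,0,0,0.5]
    - [0,0,0,0,0.5]
    - [0,0,0,0,0.5]

```text
t: 8.45
eef_pos: [520.3, 108.2, 228.2]
tcp_rot: [3.141, 0.001, 2.968]
ft_force: [0.6, 0.0, 0.3]
opening: 0.5
grip_force: 0.0
```

```bash
cat >> h.py <<'E'
def hov(z=128,roi=(230,130,420,240),L=(22,90),**k):
    """line under the TCP, in tool coordinates (x,y mm; angle of line to tool x, deg about tool z)"""
    d=snap('wrist'); s=d['s']; R=tr(s)
    o=lines(d,roi,L=L,z=z,**k)
    for P,yaw,ln,px,_ in o:
        v=R.T@(P-np.array(s['eef_pos'])); u=R.T@np.array([np.cos(np.radians(yaw)),np.sin(np.radians(yaw)),0])
        a=np.degrees(np.arctan2(u[1],u[0])); a=(a+90)%180-90
        print('  tool offs',v.round(1),'turn',round(a,1))
    return d
E
python3 -c "
from h import *
st();hov()"
```

```text
{'t': 8.45, 'joints': [0.081, 0.352, 1.781, 0.0, 1.007, -1.317], 'eef_pos': [520.306, 108.153, 228.167], 'tcp_rot': [3.141, 0.001, 2.968], 'ft_force': [0.611, 0.041, 0.303], 'opening': 0.5, 'grip_force': 0.0}
px 247 146 pos [454.4  49.7 128. ] yaw%180 24.5 len 39.1 dark 124
px 301 141 pos [457.4  98.8 128. ] yaw%180 83.1 len 28.4 dark 85
px 409 183 pos [514.6 193.6 128. ] yaw%180 5.0 len 53.4 dark 20
px 322 203 pos [519.3 107.9 128. ] yaw%180 170.8 len 53.0 dark 12
  tool offs [ 55.  -69.  100.1] turn -34.4
  tool offs [ 60.5 -20.1 100.1] turn 86.9
  tool offs [ 20.5  83.1 100.2] turn -15.0
  tool offs [  1.1  -0.5 100.2] turn -0.7
```

Request:
carry_out:
  motion:
    - [1,-0.5,40,-0.5,0.5]
    - [0,0,45,0,0.5]
    - [0,0,25,0,0.5]
    - [0,0,5,0,0.5]
    - [0,0,0,0,0.7]
    - [0,0,0,0,1]
    - [0,0,0,0,1]
    - [0,0,0,0,1]

```text
t: 9.3
eef_pos: [519.4, 107.3, 113.7]
tcp_rot: [3.141, 0.002, 2.977]
ft_force: [-0.0, 0.2, 1.3]
opening: 0.222
grip_force: 0.3
```

Request:
carry_out:
  motion:
    - [0,0,-10,0,1]
    - [0,0,-35,0,1]
    - [0,0,-45,0,1]
    - [0,0,-25,0,1]
    - [0,0,0,0,1]

```text
t: 9.8
eef_pos: [520.1, 107.3, 232.0]
tcp_rot: [3.14, 0.007, 2.977]
ft_force: [0.4, -0.2, -0.6]
opening: 0.19
grip_force: 30.0
```

```bash
python3 -c "
from h import *
st();plan([(478,-132,228,140)])"
```

```text
{'t': 9.8, 'joints': [0.079, 0.345, 1.781, -0.0, 1.009, -1.327], 'eef_pos': [520.057, 107.264, 231.955], 'tcp_rot': [3.14, 0.007, 2.977], 'ft_force': [0.399, -0.236, -0.634], 'opening': 0.19, 'grip_force': 30.0}
from [520.1 107.3 232. ] 170.6
6 -> [ 478.  -132.4  228. ] 140.1 [[0, -40, 1, 5], [-3, -41, 0, 5], [-6, -40, 1, 5.5], [-11, -39, 1, 5], [-14, -38, 0, 5], [-17, -37, 1, 5]]
```

```bash
python3 -c "
from h import *
plan([(565,-200,232,168)])"
```

```text
from [520.1 107.3 232. ] 170.6
7 -> [ 564.8 -200.1  232. ] 168.1 [[-14, -42, 0, 0.5], [-13, -42, 0, 0], [-14, -43, 0, 0.5], [-15, -42, 0, 0.5], [-14, -41, 0, 0.5], [-15, -42, 0, 0], [-15, -42, 0, 0.5]]
```

Request:
carry_out:
  motion:
    - [-14,-42,0,0.5,1]
    - [-13,-42,0,0,1]
    - [-14,-43,0,0.5,1]
    - [-15,-42,0,0.5,1]
    - [-14,-41,0,0.5,1]
    - [-15,-42,0,0,1]
    - [-15,-42,0,0.5,1]
    - [0,0,0,0,1]
    - [0,0,0,0,1]
    - [0,0,0,0,1]

```text
t: 10.8
eef_pos: [563.2, -199.3, 227.3]
tcp_rot: [3.141, -0.001, 2.934]
ft_force: [-0.2, -0.3, -1.8]
opening: 0.191
grip_force: 30.0
```

```bash
python3 -c "
from h import *
st();d=snap('wrist','w3.png')"
```

```text
{'t': 10.8, 'joints': [-0.451, 0.447, 1.623, 0.0, 1.073, -1.814], 'eef_pos': [563.24, -199.269, 227.29], 'tcp_rot': [3.141, -0.001, 2.934], 'ft_force': [-0.152, -0.307, -1.822], 'opening': 0.191, 'grip_force': 30.0}
```

View pics/w3.png

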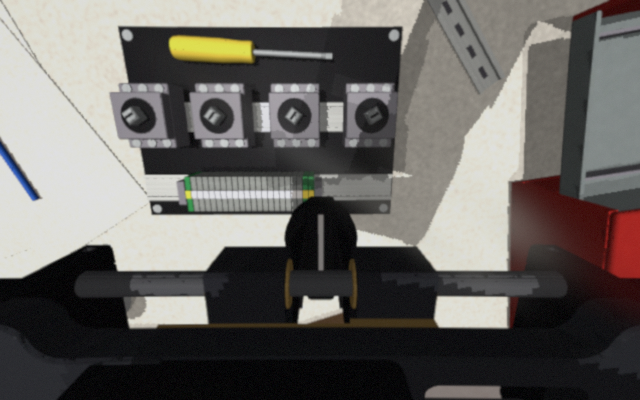

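Request:
carry_out:
  motion:
    - [10,-15,35,0,1]
    - [8,-15,32,0,1]
    - [0,0,0,0,1]
    - [0,0,0,0,1]
    - [0,0,0,0,1]

```text
t: 11.35
eef_pos: [540.9, -225.2, 162.2]
tcp_rot: [-3.141, 0.002, 2.934]
ft_force: [-0.3, 0.9, -1.1]
opening: 0.187
grip_force: 30.0
```

```bash
python3 -c "
from h import *
st();d=snap('wrist','w4.png')
# predict switches from the top-camera estimate
S=np.array([[492.6,-128,82],[474.2,-210.6,82],[458.2,-292.5,82],[440.8,-376.5,82]])
px=w2p(d,S);print(px.round())
o=[cv2.resize(d['color'][int(v)-20:int(v)+20,int(u)-20:int(u)+20,::-1],(360,280),interpolation=cv2.INTER_CUBIC) if 0 else cv2.resize(d['color'][int(v)-20:int(v)+20,int(u)-20:int(u)+20,::-1],(280,280),interpolation=cv2.INTER_CUBIC) for u,v in px]
cv2.imwrite('pics/c4.png',np.vstack([np.hstack(o[:2]),np.hstack(o[2:])]))"
```

```text
{'t': 11.35, 'joints': [-0.507, 0.502, 1.725, 0.0, 0.912, -1.871], 'eef_pos': [540.904, -225.208, 162.205], 'tcp_rot': [-3.141, 0.002, 2.934], 'ft_force': [-0.279, 0.863, -1.061], 'opening': 0.187, 'grip_force': 30.0}
[[424. 134.]
 [323. 133.]
 [225. 134.]
 [122. 134.]]
```

View pics/c4.png

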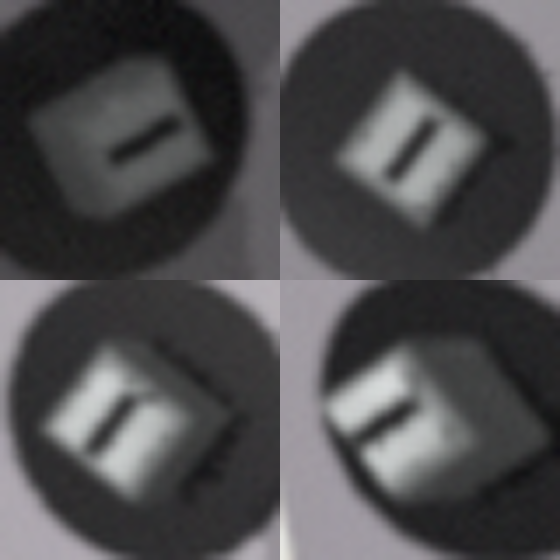

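```bash
cat > sw.py <<'E'
from h import *
def ends(d,px,E,z=82,f=7,r=20):
    for n,(u,v),e in zip('abcd',px,E):
        e=(np.array(e,float)+.5)/f-.5+[int(u)-r,int(v)-r]
        w=p2w(d,e,z);dv=w[1]-w[0];c=w.mean(0);y=np.degrees(np.arctan2(dv[1],dv[0]))%180
        print(n,c.round(1),'yaw%180',round(y,1),'turn',round((180-11.8-y)%180,1),'len',np.linalg.norm(dv).round(1))
E
python3 -c "
from sw import *
d=snap('wrist')
ends(d,[[424,134],[323,133],[225,134],[122,134]],[[(112,160),(182,127)],[(113,178),(152,124)],[(95,170),(133,122)],[(80,155),(135,128)]])
lines(d,(290,150,350,300),z=146,thr=15)
"
```

```text
a [ 493.2 -127.3   82. ] yaw%180 103.7 turn 64.5 len 8.9
b [ 475.2 -212.5   82. ] yaw%180 131.5 turn 36.7 len 7.9
c [ 457.9 -295.8   82. ] yaw%180 125.8 turn 42.4 len 7.6
d [ 439.8 -380.7   82. ] yaw%180 102.1 turn 66.1 len 7.8
px 320 164 pos [ 490.9 -216.2  146. ] yaw%180 78.7 len 33.3 dark 76
px 309 196 pos [ 510.2 -226.   146. ] yaw%180 89.4 len 16.5 dark 4
px 320 242 pos [ 544.1 -227.8  146. ] yaw%180 168.2 len 42.8 dark 6
```

```bash
python3 -c "
from h import *
hov(z=162.2+14.5,roi=(290,150,350,320),thr=12)
plan([(493.1,-127.9,160,108)])
"
```

```text
px 321 156 pos [ 482.2 -214.2  176.7] yaw%180 78.0 len 13.1 dark 49
px 320 164 pos [ 486.6 -215.4  176.7] yaw%180 78.3 len 28.6 dark 59
px 309 196 pos [ 502.5 -223.8  176.7] yaw%180 89.4 len 15.2 dark 4
px 320 242 pos [ 530.8 -225.   176.7] yaw%180 168.2 len 36.0 dark 9
  tool offs [ 59.5  -1.2 -14.8] turn -89.9
  tool offs [ 55.   -1.5 -14.7] turn 89.8
  tool offs [ 37.7  -6.4 -14.7] turn 78.7
  tool offs [  9.8  -1.8 -14.6] turn -0.0
from [ 540.6 -225.4  161.9] 168.1
8 -> [ 492.9 -128.3  159.9] 108.1 [[8, 11, 0, 7.5], [10, 9, 0, 7.5], [11, 8, 1, 7.5], [12, 7, 0, 7.5], [12, 5, 0, 7.5], [13, 4, 0, 7.5], [14, 1, 1, 7.5], [13, 0, 0, 7.5]]
```

Request:
carry_out:
  motion:
    - [8,11,0,7.5,1]
    - [10,9,0,7.5,1]
    - [11,8,1,7.5,1]
    - [12,7,0,7.5,1]
    - [12,5,0,7.5,1]
    - [13,4,0,7.5,1]
    - [14,1,1,7.5,1]
    - [15,1,0,7.5,1]
    - [0,0,0,0,1]
    - [0,0,0,0,1]
    - [0,0,0,0,1]

```text
t: 12.6
eef_pos: [492.9, -126.9, 158.9]
tcp_rot: [3.141, 0.001, 1.889]
ft_force: [-0.3, -0.1, -0.8]
opening: 0.185
grip_force: 30.0
```

```bash
python3 -c "
from h import *
st();plan([(493.5,-126.1,122,108)],q=.5)"
```

```text
{'t': 12.6, 'joints': [-0.382, 0.409, 1.913, -0.0, 0.818, -0.7], 'eef_pos': [492.862, -126.886, 158.933], 'tcp_rot': [3.141, 0.001, 1.889], 'ft_force': [-0.299, -0.093, -0.814], 'opening': 0.185, 'grip_force': 30.0}
from [ 492.9 -126.9  158.9] 108.2
1 -> [ 493.7 -126.1  121.9] 108.2 [[0.5, 1, 37, 0]]
```

Request:
carry_out:
  motion:
    - [0.5,1,30,0,1]
    - [0,0,8,0,1]
    - [0,0,4,0,1]
    - [0,0,3,0,1]
    - [0,0,3,0,1]
    - [0,0,0,0,1]

```text
t: 13.2
eef_pos: [493.2, -125.7, 110.8]
tcp_rot: [3.141, 0.0, 1.886]
ft_force: [-0.8, -0.4, -1.2]
opening: 0.185
grip_force: 30.0
```

Request:
carry_out:
  motion:
    - [0,0,3,0,1]
    - [0,0,3,0,1]
    - [0,0,3,0,1]
    - [0,0,2,0,1]
    - [0,0,0,0,1]

```text
t: 13.7
eef_pos: [493.2, -125.8, 101.2]
tcp_rot: [3.141, 0.001, 1.886]
ft_force: [-7.6, -0.3, 24.9]
opening: 0.187
grip_force: 30.0
```

Request:
carry_out:
  motion:
    - [0,0,2,0,1]
    - [0,0,2,0,1]
    - [0,0,0,0,1]

```text
t: 14.0
eef_pos: [493.4, -126.4, 98.1]
tcp_rot: [3.14, 0.003, 1.887]
ft_force: [-11.3, -3.0, 35.8]
opening: 0.189
grip_force: 30.0
```

Request:
carry_out:
  motion:
    - [0,0,-1.5,0,1]
    - [0,0,0,-7,1]
    - [0,0,0,-7,1]
    - [0,0,0,-7,1]
    - [0,0,0,-7,1]
    - [0,0,0,-7,1]
    - [0,0,0,-7,1]
    - [0,0,0,-7,1]
    - [0,0,0,-7,1]
    - [0,0,0,0,1]

```text
t: 15.0
eef_pos: [493.4, -126.3, 98.2]
tcp_rot: [-3.141, 0.002, 2.868]
ft_force: [-5.0, -3.6, 14.5]
opening: 0.187
grip_force: 30.0
```

```bash
python3 -c "
from h import *
s=st();print(np.round(s['moment'],2))"
```

```text
{'t': 15.0, 'joints': [-0.38, 0.503, 1.968, -0.001, 0.669, -1.676], 'eef_pos': [493.447, -126.316, 98.165], 'tcp_rot': [-3.141, 0.002, 2.868], 'ft_force': [-5.028, -3.576, 14.488], 'opening': 0.187, 'grip_force': 30.003}
[-0.6   0.79  0.06]
```

Request:
carry_out:
  motion:
    - [0,0,0,-4,1]
    - [0,0,0,-4,1]
    - [0,0,0,-2,1]
    - [0,0,0,0,1]

```text
t: 15.4
eef_pos: [493.5, -126.2, 98.2]
tcp_rot: [-3.141, 0.002, 3.039]
ft_force: [-6.0, -4.3, 15.5]
opening: 0.189
grip_force: 30.0
```

```bash
python3 -c "
from h import *
s=st();print(np.round(s['moment'],2))"
```

```text
{'t': 15.4, 'joints': [-0.38, 0.503, 1.968, -0.001, 0.669, -1.848], 'eef_pos': [493.513, -126.234, 98.167], 'tcp_rot': [-3.141, 0.002, 3.039], 'ft_force': [-6.023, -4.325, 15.548], 'opening': 0.189, 'grip_force': 30.002}
[-0.51  0.76  0.  ]
```

Request:
carry_out:
  motion:
    - [0,0,0,-2,1]
    - [0,0,0,-1,1]
    - [0,0,0,0,1]

```text
t: 15.7
eef_pos: [493.3, -126.3, 98.2]
tcp_rot: [-3.14, 0.001, 3.091]
ft_force: [-6.6, -4.2, 15.7]
opening: 0.189
grip_force: 30.0
```

```bash
python3 -c "
from h import *
s=st();print(np.round(s['moment'],2))"
```

```text
{'t': 15.7, 'joints': [-0.38, 0.503, 1.968, -0.001, 0.669, -1.899], 'eef_pos': [493.308, -126.3, 98.177], 'tcp_rot': [-3.14, 0.001, 3.091], 'ft_force': [-6.625, -4.21, 15.717], 'opening': 0.189, 'grip_force': 30.004}
[-0.71  0.96 -0.1 ]
```

Request:
carry_out:
  motion:
    - [0,0,0,-1.5,1]
    - [0,0,0,0,1]

```text
t: 15.9
eef_pos: [493.3, -126.4, 98.2]
tcp_rot: [-3.14, 0.001, 3.117]
ft_force: [-7.2, -5.0, 16.2]
opening: 0.186
grip_force: 30.0
```

```bash
python3 -c "
from h import *
s=st();print(np.round(s['moment'],2))"
```

```text
{'t': 15.9, 'joints': [-0.38, 0.503, 1.968, -0.001, 0.669, -1.926], 'eef_pos': [493.253, -126.354, 98.17], 'tcp_rot': [-3.14, 0.001, 3.117], 'ft_force': [-7.235, -5.015, 16.161], 'opening': 0.186, 'grip_force': 30.008}
[-0.8   1.03 -0.27]
```

Request:
carry_out:
  motion:
    - [0,0,-0.5,5,1]
    - [0,0,0,4,1]
    - [0,0,0,0,0.7]
    - [0,0,0,0,0.55]
    - [0,0,0,0,0.55]
    - [0,0,-20,0,0.55]
    - [0,0,-20,0,0.55]
    - [0,0,0,0,1]
    - [0,0,0,0,1]
    - [0,0,0,0,1]
    - [0,0,10,0,1]
    - [0,0,0,0,1]

```text
t: 17.1
eef_pos: [492.4, -125.4, 125.8]
tcp_rot: [3.141, -0.003, 2.96]
ft_force: [-0.4, -0.0, -0.2]
opening: 0.091
grip_force: 0.0
```

Request:
carry_out:
  motion:
    - [0,0,3,0,1]
    - [0,0,2,0,1]
    - [0,0,2,0,1]
    - [0,0,0,0,1]

```text
t: 17.5
eef_pos: [493.1, -125.7, 122.2]
tcp_rot: [-3.141, 0.001, 2.96]
ft_force: [-6.8, 2.4, 24.3]
opening: 0.005
grip_force: 12.1
```

Request:
carry_out:
  motion:
    - [0,0,2,0,1]
    - [0,0,1,0,1]
    - [0,0,0,0,1]
    - [0,0,-20,0,0.5]
    - [0,0,-40,0,0.5]
    - [0,0,-45,0,0.5]
    - [0,0,0,0,0.5]

```text
t: 18.2
eef_pos: [494.9, -126.3, 227.5]
tcp_rot: [-3.14, 0.009, 2.96]
ft_force: [-0.1, 0.2, -1.3]
opening: 0.286
grip_force: 0.0
```

```bash
python3 -c "
from h import *
st();plan([(515,195,228,185)])"
```

```text
{'t': 18.2, 'joints': [-0.379, 0.32, 1.833, -0.0, 0.979, -1.768], 'eef_pos': [494.917, -126.282, 227.546], 'tcp_rot': [-3.14, 0.009, 2.96], 'ft_force': [-0.101, 0.22, -1.265], 'opening': 0.286, 'grip_force': 0.0}
from [ 494.9 -126.3  227.5] 169.6
7 -> [515.5 195.  227.5] 185.1 [[5, 46, 0, -2], [4, 45, 0, -2.5], [2, 46, 0, -2], [0, 46, 0, -2.5], [-1, 46, 0, -2], [-4, 46, 0, -2], [-5, 46, 0, -2.5]]
```

Request:
carry_out:
  motion:
    - [5,46,0,-2,0.5]
    - [4,45,0,-2.5,0.5]
    - [2,46,0,-2,0.5]
    - [0,46,0,-2.5,0.5]
    - [-1,46,0,-2,0.5]
    - [-4,46,0,-2,0.5]
    - [-5,46,0,-2.5,0.5]
    - [0,0,0,0,0.5]
    - [0,0,0,0,0.5]
    - [0,0,0,0,0.5]

```text
t: 19.2
eef_pos: [513.6, 194.9, 222.1]
tcp_rot: [-3.141, -0.001, -3.054]
ft_force: [-0.7, 0.7, -0.2]
opening: 0.502
grip_force: 0.0
```

```bash
python3 -c "
from h import *
st();d=hov(roi=(190,120,460,240));cv2.imwrite('pics/w5.png',d['color'][:,:,::-1])"
```

```text
{'t': 19.2, 'joints': [0.243, 0.384, 1.746, -0.0, 1.012, -1.416], 'eef_pos': [513.57, 194.875, 222.137], 'tcp_rot': [-3.141, -0.001, -3.054], 'ft_force': [-0.658, 0.711, -0.168], 'opening': 0.502, 'grip_force': 0.0}
px 242 138 pos [456.3 119.4 128. ] yaw%180 88.0 len 47.7 dark 74
px 295 146 pos [459.4 166.6 128. ] yaw%180 89.2 len 42.7 dark 75
px 447 166 pos [465.6 306.3 128. ] yaw%180 87.4 len 22.9 dark 65
px 321 209 pos [514.9 193.6 128. ] yaw%180 4.8 len 53.2 dark 6
px 433 210 pos [510.2 301.1 128. ] yaw%180 172.4 len 33.8 dark 16
px 397 222 pos [523.3 269.4 128. ] yaw%180 1.6 len 36.5 dark 24
  tool offs [ 63.6 -70.1  94.2] turn -83.0
  tool offs [ 56.4 -23.4  94.2] turn -84.2
  tool offs [ 38.  115.2  94.1] turn -82.4
  tool offs [-1.3 -1.4 94.1] turn 0.2
  tool offs [ -6.  106.1  94.1] turn 12.7
  tool offs [-16.3  73.4  94.1] turn 3.4
```

Request:
carry_out:
  motion:
    - [-1.5,0.5,40,0,0.5]
    - [0,0,43,0,0.5]
    - [0,0,21,0,0.5]
    - [0,0,5,0,0.5]
    - [0,0,0,0,0.7]
    - [0,0,0,0,1]
    - [0,0,0,0,1]
    - [0,0,0,0,1]
    - [0,0,0,0,1]
    - [0,0,0,0,1]

```text
t: 20.25
eef_pos: [515.5, 196.4, 114.5]
tcp_rot: [3.142, 0.001, -3.053]
ft_force: [-1.8, -1.1, 6.5]
opening: 0.185
grip_force: 30.0
```

Request:
carry_out:
  motion:
    - [0,0,-5,0,1]
    - [0,0,-35,0,1]
    - [0,0,-45,0,1]
    - [0,0,-35,0,1]
    - [0,0,0,0,1]

```text
t: 20.75
eef_pos: [516.6, 196.8, 238.4]
tcp_rot: [3.14, 0.008, -3.053]
ft_force: [0.3, 0.0, -2.0]
opening: 0.189
grip_force: 30.0
```

```bash
python3 -c "
from h import *
st();plan([(510,0,200,165),(475.6,-210.4,150,131)])"
```

```text
{'t': 20.75, 'joints': [0.244, 0.369, 1.722, -0.0, 1.043, -1.415], 'eef_pos': [516.586, 196.769, 238.392], 'tcp_rot': [3.14, 0.008, -3.053], 'ft_force': [0.317, 0.049, -2.03], 'opening': 0.189, 'grip_force': 30.0}
from [516.6 196.8 238.4] -174.9
5 -> [ 5.095e+02 -1.000e-01  2.004e+02] -194.9 [[5, -39, 8, 4], [2, -39, 7, 4], [-1, -40, 8, 4], [-3, -39, 8, 4], [-6, -39, 7, 4]]
10 -> [ 475.6 -210.3  150.4] -228.9 [[-4, -42, 10, 7], [-10, -42, 10, 6.5], [-14, -40, 10, 7], [-19, -38, 10, 7], [-23, -36, 10, 6.5]]
```

Request:
carry_out:
  motion:
    - [5,-39,8,4,1]
    - [2,-39,7,4,1]
    - [-1,-40,8,4,1]
    - [-3,-39,8,4,1]
    - [-6,-39,7,4,1]
    - [-4,-42,0,7,1]
    - [-10,-42,10,6.5,1]
    - [-14,-40,10,7,1]
    - [-19,-38,10,7,1]
    - [-23,-36,20,6.5,1]
    - [0,0,0,0,1]
    - [0,0,0,0,1]

```text
t: 21.95
eef_pos: [473.4, -211.1, 144.8]
tcp_rot: [-3.141, -0.002, 2.286]
ft_force: [-0.1, 0.2, -0.1]
opening: 0.185
grip_force: 30.0
```

Request:
carry_out:
  motion:
    - [0,0,0,0,1]

```text
t: 22.05
eef_pos: [474.1, -209.9, 145.7]
tcp_rot: [-3.142, -0.0, 2.289]
ft_force: [0.5, 0.4, -0.3]
opening: 0.192
grip_force: 30.0
```

```bash
python3 -c "
from h import *
st();plan([(475.6,-210.4,130,131)],q=.5)"
```

```text
{'t': 22.05, 'joints': [-0.544, 0.441, 1.903, 0.0, 0.798, -1.263], 'eef_pos': [474.148, -209.899, 145.669], 'tcp_rot': [-3.142, -0.0, 2.289], 'ft_force': [0.457, 0.371, -0.334], 'opening': 0.192, 'grip_force': 30.0}
from [ 474.1 -209.9  145.7] 131.2
1 -> [ 475.9 -210.4  130.2] 131.2 [[-1.5, 1, 15.5, 0]]
```

Request:
carry_out:
  motion:
    - [-1.5,1,15,0,1]
    - [0,0,8,0,1]
    - [0,0,4,0,1]
    - [0,0,3,0,1]
    - [0,0,3,0,1]
    - [0,0,3,0,1]
    - [0,0,3,0,1]
    - [0,0,2,0,1]
    - [0,0,0,0,1]

```text
t: 22.95
eef_pos: [475.8, -211.3, 104.4]
tcp_rot: [-3.141, -0.0, 2.288]
ft_force: [0.2, -0.2, -1.0]
opening: 0.184
grip_force: 30.0
```

Request:
carry_out:
  motion:
    - [0,0,3,0,1]
    - [0,0,2,0,1]
    - [0,0,2,0,1]
    - [0,0,1,0,1]
    - [0,0,0,0,1]

```text
t: 23.45
eef_pos: [476.4, -211.9, 99.3]
tcp_rot: [3.141, 0.004, 2.288]
ft_force: [-8.6, 3.4, 36.5]
opening: 0.189
grip_force: 30.0
```

Request:
carry_out:
  motion:
    - [0,0,-1.5,0,1]
    - [0,0,0,-7,1]
    - [0,0,0,-7,1]
    - [0,0,0,-7,1]
    - [0,0,0,-7,1]
    - [0,0,0,-7,1]
    - [0,0,0,-6,1]
    - [0,0,0,-3,1]
    - [0,0,0,-2,1]
    - [0,0,0,0,1]

```text
t: 24.45
eef_pos: [476.1, -211.0, 99.4]
tcp_rot: [-3.141, 0.001, 3.091]
ft_force: [-3.1, 5.8, 17.9]
opening: 0.185
grip_force: 30.0
```

```bash
python3 -c "
from h import *
s=st();print(np.round(s['moment'],2))"
```

```text
{'t': 24.45, 'joints': [-0.544, 0.513, 1.939, 0.001, 0.688, -2.065], 'eef_pos': [476.134, -210.953, 99.4], 'tcp_rot': [-3.141, 0.001, 3.091], 'ft_force': [-3.059, 5.802, 17.864], 'opening': 0.185, 'grip_force': 30.004}
[ 1.19  0.21 -0.04]
```

Request:
carry_out:
  motion:
    - [0,0,0,-2,1]
    - [0,0,0,-1,1]
    - [0,0,0,0,1]

```text
t: 24.75
eef_pos: [476.1, -210.9, 99.4]
tcp_rot: [3.142, 0.001, -3.141]
ft_force: [-3.6, 5.7, 18.1]
opening: 0.19
grip_force: 30.0
```

```bash
python3 -c "
from h import *
s=st();print(np.round(s['moment'],2))"
```

```text
{'t': 24.75, 'joints': [-0.544, 0.513, 1.939, 0.001, 0.688, -2.117], 'eef_pos': [476.099, -210.909, 99.396], 'tcp_rot': [3.142, 0.001, -3.141], 'ft_force': [-3.608, 5.747, 18.075], 'opening': 0.19, 'grip_force': 30.04}
[ 1.2   0.29 -0.41]
```

Request:
carry_out:
  motion:
    - [0,0,-0.5,5,1]
    - [0,0,0,4.5,1]
    - [0,0,0,0,0.7]
    - [0,0,0,0,0.55]
    - [0,0,0,0,0.55]
    - [0,0,-20,0,0.55]
    - [0,0,-20,0,0.55]
    - [0,0,0,0,1]
    - [0,0,0,0,1]
    - [0,0,0,0,1]
    - [0,0,9,0,1]
    - [0,0,0,0,1]

```text
t: 25.95
eef_pos: [475.2, -210.9, 127.9]
tcp_rot: [3.141, -0.002, 2.977]
ft_force: [0.6, 0.1, 0.6]
opening: 0.088
grip_force: 0.0
```

Request:
carry_out:
  motion:
    - [0,0,3,0,1]
    - [0,0,2,0,1]
    - [0,0,2,0,1]
    - [0,0,2,0,1]
    - [0,0,2,0,1]
    - [0,0,0,0,1]

```text
t: 26.55
eef_pos: [476.0, -211.3, 122.1]
tcp_rot: [-3.14, 0.003, 2.977]
ft_force: [-12.5, 6.1, 47.3]
opening: 0.002
grip_force: 23.3
```

Request:
carry_out:
  motion:
    - [0,0,-20,0,0.5]
    - [0,0,-40,0,0.5]
    - [0,0,-40,0,0.5]
    - [0,0,0,0,0.5]

```text
t: 26.95
eef_pos: [477.4, -212.1, 223.2]
tcp_rot: [-3.139, 0.008, 2.977]
ft_force: [0.4, 0.4, -0.8]
opening: 0.286
grip_force: 0.0
```

```bash
python3 -c "
from h import *
st();plan([(545,50,228,176),(531,270,228,181.4)])"
```

```text
{'t': 26.95, 'joints': [-0.545, 0.342, 1.812, -0.0, 0.979, -1.951], 'eef_pos': [477.4, -212.087, 223.2], 'tcp_rot': [-3.139, 0.008, 2.977], 'ft_force': [0.386, 0.376, -0.817], 'opening': 0.286, 'grip_force': 0.0}
from [ 477.4 -212.1  223.2] 170.6
6 -> [544.6  49.6 228.2] 176.1 [[-4, 45, -1, -1], [-5, 45, -1, -1], [-5, 45, 0, -0.5], [-6, 44, -1, -1], [-7, 45, -1, -1], [-7, 44, -1, -1]]
11 -> [530.7 270.3 228.2] 181.6 [[6, 44, 0, -1], [5, 44, 0, -1], [4, 44, 0, -1], [3, 44, 0, -1.5], [3, 44, 0, -1]]
```

Request:
carry_out:
  motion:
    - [-4,45,-1,-1,0.5]
    - [-5,45,-1,-1,0.5]
    - [-5,45,0,-0.5,0.5]
    - [-6,44,-1,-1,0.5]
    - [-7,45,-1,-1,0.5]
    - [-7,44,-1,-1,0.5]
    - [6,44,0,-1,0.5]
    - [5,44,0,-1,0.5]
    - [4,44,0,-1,0.5]
    - [3,44,0,-1.5,0.5]
    - [3,44,0,-1,0.5]
    - [0,0,0,0,0.5]

```text
t: 28.15
eef_pos: [528.2, 275.3, 222.5]
tcp_rot: [3.141, -0.001, -3.11]
ft_force: [-0.6, -0.3, -1.1]
opening: 0.498
grip_force: 0.0
```

Request:
carry_out:
  motion:
    - [0,0,0,0,0.5]
    - [0,0,0,0,0.5]

```text
t: 28.35
eef_pos: [529.2, 270.3, 223.1]
tcp_rot: [-3.141, -0.001, -3.115]
ft_force: [1.0, -0.2, -0.0]
opening: 0.5
grip_force: 0.0
```

```bash
python3 -c "
from h import *
st();d=hov(roi=(190,120,460,240));cv2.imwrite('pics/w6.png',d['color'][:,:,::-1])"
```

```text
{'t': 28.35, 'joints': [0.361, 0.447, 1.636, -0.0, 1.06, -1.236], 'eef_pos': [529.164, 270.31, 223.052], 'tcp_rot': [-3.141, -0.001, -3.115], 'ft_force': [1.017, -0.166, -0.036], 'opening': 0.5, 'grip_force': 0.0}
px 207 137 pos [467.8 163.4 128. ] yaw%180 87.6 len 27.5 dark 46
px 430 171 pos [494.5 369.7 128. ] yaw%180 3.3 len 27.4 dark 76
px 400 205 pos [527.2 344.9 128. ] yaw%180 167.3 len 53.2 dark 35
px 321 208 pos [531.8 269.5 128. ] yaw%180 2.1 len 53.5 dark 9
  tool offs [  64.1 -105.1   95.2] turn -86.1
  tool offs [ 31.9 100.3  95. ] turn -1.7
  tool offs [-0.1 74.6 95. ] turn 14.3
  tool offs [-2.6 -0.8 95.1] turn -0.6
```

View pics/w6.png

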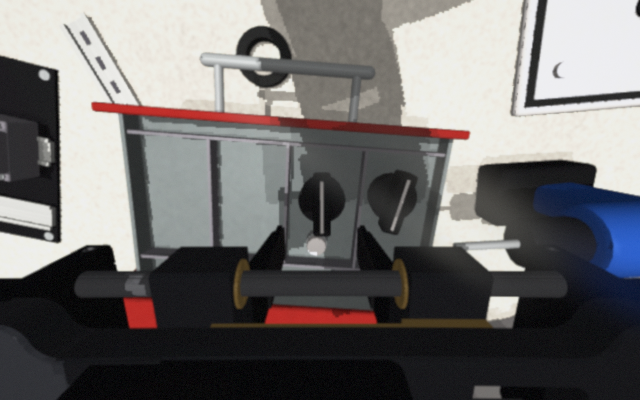

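Request:
carry_out:
  motion:
    - [-2.5,1,40,-0.5,0.5]
    - [0,0,43,0,0.5]
    - [0,0,21,0,0.5]
    - [0,0,5,0,0.5]
    - [0,0,0,0,0.7]
    - [0,0,0,0,1]
    - [0,0,0,0,1]
    - [0,0,0,0,1]
    - [0,0,0,0,1]
    - [0,0,0,0,1]

```text
t: 29.4
eef_pos: [532.0, 272.3, 115.5]
tcp_rot: [3.141, 0.001, -3.105]
ft_force: [-1.3, -1.4, 6.1]
opening: 0.188
grip_force: 30.0
```

Request:
carry_out:
  motion:
    - [0,0,-5,0,1]
    - [0,0,-35,0,1]
    - [0,0,-45,0,1]
    - [0,0,-35,0,1]
    - [0,0,0,0,1]

```text
t: 29.9
eef_pos: [533.0, 272.8, 239.7]
tcp_rot: [3.139, 0.008, -3.105]
ft_force: [0.9, -0.8, -0.6]
opening: 0.188
grip_force: 30.0
```

```bash
python3 -c "
from h import *
st();plan([(550,50,225,165),(500,-200,195,140),(458,-294.5,145,125)])"
```

```text
{'t': 29.9, 'joints': [0.363, 0.434, 1.61, -0.0, 1.09, -1.244], 'eef_pos': [533.037, 272.826, 239.701], 'tcp_rot': [3.139, 0.008, -3.105], 'ft_force': [0.929, -0.798, -0.588], 'opening': 0.188, 'grip_force': 30.0}
from [533.  272.8 239.7] -177.9
5 -> [549.9  49.9 224.7] -194.9 [[-2, -45, 3, 3.5], [-4, -44, 3, 3.5], [-7, -44, 3, 3], [-10, -44, 3, 3.5], [-12, -43, 3, 3.5]]
11 -> [ 499.9 -199.6  194.7] -219.9 [[-3, -42, 5, 4], [-5, -43, 5, 4.5], [-9, -41, 5, 4], [-12, -41, 5, 4], [-15, -40, 5, 4.5], [-17, -38, 5, 4]]
14 -> [ 457.5 -294.6  144.7] -234.9 [[-10, -33, 17, 5], [-12, -33, 16, 5], [-15, -31, 17, 5]]
```

Request:
carry_out:
  motion:
    - [-2,-45,3,3.5,1]
    - [-4,-44,3,3.5,1]
    - [-7,-44,3,3,1]
    - [-10,-44,3,3.5,1]
    - [-12,-43,3,3.5,1]
    - [-3,-42,5,4,1]
    - [-5,-43,5,4.5,1]
    - [-9,-41,5,4,1]
    - [-12,-41,5,4,1]
    - [-15,-40,5,4.5,1]
    - [-17,-38,5,4,1]

```text
t: 31.0
eef_pos: [497.5, -201.7, 188.8]
tcp_rot: [-3.141, -0.001, 2.441]
ft_force: [0.7, -0.2, -0.5]
opening: 0.184
grip_force: 30.0
```

Request:
carry_out:
  motion:
    - [-10,-33,17,5,1]
    - [-12,-33,16,5,1]
    - [-15,-31,17,5,1]
    - [0,0,0,0,1]
    - [0,0,0,0,1]
    - [0,0,0,0,1]

```text
t: 31.6
eef_pos: [456.3, -294.6, 139.7]
tcp_rot: [3.142, -0.0, 2.184]
ft_force: [-0.1, -0.0, -0.5]
opening: 0.187
grip_force: 30.0
```

```bash
python3 -c "
from h import *
st();plan([(458,-294.6,128,125.5)],q=.5)"
```

```text
{'t': 31.6, 'joints': [-0.695, 0.479, 1.85, 0.0, 0.812, -1.308], 'eef_pos': [456.259, -294.55, 139.723], 'tcp_rot': [3.142, -0.0, 2.184], 'ft_force': [-0.052, -0.014, -0.466], 'opening': 0.187, 'grip_force': 30.0}
from [ 456.3 -294.6  139.7] 125.1
1 -> [ 458.1 -294.5  128.2] 125.6 [[-1, 1.5, 11.5, -0.5]]
```

Request:
carry_out:
  motion:
    - [-1,1.5,11,-0.5,1]
    - [0,0,7,0,1]
    - [0,0,4,0,1]
    - [0,0,3,0,1]
    - [0,0,3,0,1]
    - [0,0,3,0,1]
    - [0,0,3,0,1]
    - [0,0,2,0,1]
    - [0,0,2,0,1]
    - [0,0,0,0,1]

```text
t: 32.6
eef_pos: [457.8, -295.2, 101.6]
tcp_rot: [-3.142, 0.0, 2.192]
ft_force: [0.1, -1.1, -0.6]
opening: 0.189
grip_force: 30.0
```

Request:
carry_out:
  motion:
    - [0,0,2,0,1]
    - [0,0,2,0,1]
    - [0,0,1,0,1]
    - [0,0,0,0,1]

```text
t: 33.0
eef_pos: [458.6, -296.2, 99.9]
tcp_rot: [3.141, 0.005, 2.192]
ft_force: [-7.4, 2.5, 35.9]
opening: 0.189
grip_force: 30.0
```

Seated. Turn from 125.6° to about 178°.

Request:
carry_out:
  motion:
    - [0,0,-1.5,0,1]
    - [0,0,0,-7,1]
    - [0,0,0,-7,1]
    - [0,0,0,-7,1]
    - [0,0,0,-7,1]
    - [0,0,0,-7,1]
    - [0,0,0,-7,1]
    - [0,0,0,-6,1]
    - [0,0,0,-4,1]
    - [0,0,0,-1,1]
    - [0,0,0,0,1]

```text
t: 34.1
eef_pos: [458.9, -295.1, 99.9]
tcp_rot: [-3.141, 0.003, 3.116]
ft_force: [1.4, 5.6, 19.3]
opening: 0.185
grip_force: 30.0
```

```bash
python3 -c "
from h import *
s=st();print(np.round(s['moment'],2))"
```

```text
{'t': 34.1, 'joints': [-0.693, 0.539, 1.88, 0.002, 0.72, -2.24], 'eef_pos': [458.886, -295.128, 99.92], 'tcp_rot': [-3.141, 0.003, 3.116], 'ft_force': [1.363, 5.597, 19.293], 'opening': 0.185, 'grip_force': 30.02}
[ 1.39 -0.53 -0.21]
```

Request:
carry_out:
  motion:
    - [0,0,0,-1,1]
    - [0,0,0,0,1]
    - [0,0,-0.5,5,1]
    - [0,0,0,4.5,1]
    - [0,0,0,0,0.7]
    - [0,0,0,0,0.55]
    - [0,0,0,0,0.55]
    - [0,0,-20,0,0.55]
    - [0,0,-20,0,0.55]
    - [0,0,0,0,1]
    - [0,0,0,0,1]
    - [0,0,0,0,1]

```text
t: 35.3
eef_pos: [457.5, -294.9, 137.7]
tcp_rot: [3.141, -0.001, 2.968]
ft_force: [0.1, 0.5, -0.2]
opening: 0.253
grip_force: 0.0
```

Request:
carry_out:
  motion:
    - [0,0,9,0,1]
    - [0,0,3,0,1]
    - [0,0,2,0,1]
    - [0,0,2,0,1]
    - [0,0,2,0,1]
    - [0,0,2,0,1]
    - [0,0,0,0,1]

```text
t: 36.0
eef_pos: [457.9, -295.3, 122.1]
tcp_rot: [-3.14, 0.002, 2.969]
ft_force: [-11.3, 9.1, 43.7]
opening: 0.007
grip_force: 21.8
```

Request:
carry_out:
  motion:
    - [0,0,-20,0,0.5]
    - [0,0,-40,0,0.5]
    - [0,0,-40,0,0.5]
    - [0,0,0,0,0.5]

```text
t: 36.4
eef_pos: [459.2, -296.2, 223.3]
tcp_rot: [-3.137, 0.007, 2.968]
ft_force: [0.1, -0.3, -0.6]
opening: 0.284
grip_force: 0.0
```

```bash
python3 -c "
from h import *
st();plan([(540,-50,228,170),(545,150,228,168),(527,345,228,167)])"
```

```text
{'t': 36.4, 'joints': [-0.694, 0.376, 1.756, -0.0, 1.001, -2.091], 'eef_pos': [459.238, -296.24, 223.335], 'tcp_rot': [-3.137, 0.007, 2.968], 'ft_force': [0.07, -0.308, -0.609], 'opening': 0.284, 'grip_force': 0.0}
from [ 459.2 -296.2  223.3] 170.1
6 -> [539.8 -50.5 228.3] 170.1 [[-6, 43, -1, 0], [-6, 42, -1, 0], [-7, 43, 0, 0], [-6, 43, -1, 0], [-6, 43, -1, 0], [-6, 42, -1, 0]]
11 -> [545.2 150.  228.3] 168.1 [[6, 40, 0, 0.5], [6, 39, 0, 0.5], [7, 40, 0, 0], [6, 39, 0, 0.5], [7, 40, 0, 0.5]]
16 -> [527.5 345.3 228.3] 167.1 [[12, 37, 0, 0], [11, 38, 0, 0.5], [12, 37, 0, 0], [12, 37, 0, 0.5], [12, 38, 0, 0]]
```

Request:
carry_out:
  motion:
    - [-6,43,-1,0,0.5]
    - [-6,42,-1,0,0.5]
    - [-7,43,0,0,0.5]
    - [-6,43,-1,0,0.5]
    - [-6,43,-1,0,0.5]
    - [-6,42,-1,0,0.5]
    - [6,40,0,0.5,0.5]
    - [6,39,0,0.5,0.5]
    - [7,40,0,0,0.5]
    - [6,39,0,0.5,0.5]
    - [7,40,0,0.5,0.5]

```text
t: 37.5
eef_pos: [543.6, 152.7, 222.8]
tcp_rot: [-3.141, -0.001, 2.933]
ft_force: [0.5, 0.4, 0.5]
opening: 0.501
grip_force: 0.0
```

Request:
carry_out:
  motion:
    - [12,37,0,0,0.5]
    - [11,38,0,0.5,0.5]
    - [12,37,0,0,0.5]
    - [12,37,0,0.5,0.5]
    - [12,38,0,0,0.5]
    - [0,0,0,0,0.5]
    - [0,0,0,0,0.5]
    - [0,0,0,0,0.5]

```text
t: 38.3
eef_pos: [526.2, 345.6, 223.0]
tcp_rot: [-3.141, -0.001, 2.915]
ft_force: [0.4, -0.2, -0.1]
opening: 0.5
grip_force: 0.0
```

```bash
python3 -c "
from h import *
st();d=hov(roi=(190,120,460,240));cv2.imwrite('pics/w7.png',d['color'][:,:,::-1])"
```

```text
{'t': 38.3, 'joints': [0.476, 0.497, 1.546, -0.0, 1.099, -0.868], 'eef_pos': [526.164, 345.553, 223.041], 'tcp_rot': [-3.141, -0.001, 2.915], 'ft_force': [0.423, -0.225, -0.095], 'opening': 0.5, 'grip_force': 0.0}
px 231 160 pos [465.1 273.3 128. ] yaw%180 87.2 len 79.4 dark 91
px 315 185 pos [504.9 343.1 128. ] yaw%180 172.1 len 52.5 dark 17
  tool offs [ 43.2 -84.   95.1] turn 79.8
  tool offs [20.1 -7.  95.1] turn -5.1
```

Request:
carry_out:
  motion:
    - [20,-5,0,-5,0.5]
    - [0,0,0,0,0.5]
    - [0,0,0,0,0.5]
    - [0,0,0,0,0.5]

```text
t: 38.75
eef_pos: [506.3, 345.6, 223.8]
tcp_rot: [3.141, 0.001, 3.001]
ft_force: [0.6, -0.2, 0.4]
opening: 0.499
grip_force: 0.0
```

```bash
python3 -c "
from h import *
st();d=hov(roi=(190,120,460,240));cv2.imwrite('pics/w8.png',d['color'][:,:,::-1])"
```

```text
{'t': 38.75, 'joints': [0.491, 0.472, 1.589, -0.0, 1.08, -0.939], 'eef_pos': [506.345, 345.572, 223.769], 'tcp_rot': [3.141, 0.001, 3.001], 'ft_force': [0.623, -0.194, 0.395], 'opening': 0.499, 'grip_force': 0.0}
px 226 122 pos [418.3 272.7 128. ] yaw%180 86.8 len 42.3 dark 145
px 320 205 pos [505.2 343.2 128. ] yaw%180 172.4 len 53.3 dark 9
px 429 221 pos [537.9 445.5 128. ] yaw%180 98.1 len 27.0 dark 40
  tool offs [ 77.  -84.6  95.7] turn 85.1
  tool offs [ 0.9 -2.6 95.8] turn -0.4
  tool offs [-17.2 103.4  95.8] turn 73.9
```

View pics/w8.png

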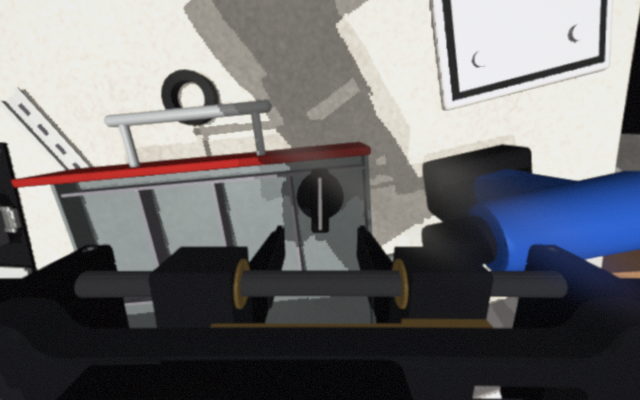

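Request:
carry_out:
  motion:
    - [1,-1,40,0,0.5]
    - [0,0,43,0,0.5]
    - [0,0,21,0,0.5]
    - [0,0,5,0,0.5]
    - [0,0,0,0,0.7]
    - [0,0,0,0,1]
    - [0,0,0,0,1]
    - [0,0,0,0,1]
    - [0,0,0,0,1]
    - [0,0,0,0,1]

```text
t: 39.8
eef_pos: [504.7, 345.4, 115.5]
tcp_rot: [3.141, 0.001, 3.003]
ft_force: [-1.6, 0.0, 7.0]
opening: 0.187
grip_force: 30.0
```

Request:
carry_out:
  motion:
    - [0,0,-5,0,1]
    - [0,0,-35,0,1]
    - [0,0,-45,0,1]
    - [0,0,-35,0,1]
    - [0,0,0,0,1]

```text
t: 40.3
eef_pos: [505.7, 345.9, 239.7]
tcp_rot: [3.137, 0.006, 3.003]
ft_force: [0.7, -0.7, -0.8]
opening: 0.187
grip_force: 30.0
```

```bash
python3 -c "
from h import *
st();plan([(545,150,230,160),(545,-80,220,140),(500,-250,190,120),(440.3,-378.7,145,106)])"
```

```text
{'t': 40.3, 'joints': [0.492, 0.454, 1.575, -0.0, 1.105, -0.94], 'eef_pos': [505.697, 345.926, 239.702], 'tcp_rot': [3.137, 0.006, 3.003], 'ft_force': [0.69, -0.674, -0.81], 'opening': 0.187, 'grip_force': 30.0}
from [505.7 345.9 239.7] 172.1
5 -> [544.7 150.2 229.7] 160.1 [[-13, -38, 2, 2.5], [-15, -37, 2, 2.5], [-16, -36, 2, 2], [-18, -36, 2, 2.5], [-19, -35, 2, 2.5]]
10 -> [545.5 -80.  219.7] 140.1 [[-16, -43, 2, 4], [-18, -42, 2, 4], [-22, -41, 2, 4], [-25, -39, 2, 4], [-27, -37, 2, 4]]
14 -> [ 499.9 -250.1  189.7] 120.1 [[-19, -40, 7, 5], [-22, -38, 8, 5], [-25, -36, 7, 5], [-28, -34, 8, 5]]
18 -> [ 440.  -378.3  144.7] 106.1 [[-20, -29, 11, 3.5], [-22, -28, 11, 3.5], [-24, -26, 12, 3.5], [-25, -25, 11, 3.5]]
```

Request:
carry_out:
  motion:
    - [-13,-38,2,2.5,1]
    - [-15,-37,2,2.5,1]
    - [-16,-36,2,2,1]
    - [-18,-36,2,2.5,1]
    - [-19,-35,2,2.5,1]
    - [-16,-43,2,4,1]
    - [-18,-42,2,4,1]
    - [-22,-41,2,4,1]
    - [-25,-39,2,4,1]
    - [-27,-37,2,4,1]

```text
t: 41.3
eef_pos: [543.5, -82.5, 213.8]
tcp_rot: [-3.141, -0.001, 2.442]
ft_force: [1.0, 0.6, -1.0]
opening: 0.188
grip_force: 30.0
```

Request:
carry_out:
  motion:
    - [-19,-40,7,5,1]
    - [-22,-38,8,5,1]
    - [-25,-36,7,5,1]
    - [-28,-34,8,5,1]
    - [-20,-29,11,3.5,1]
    - [-22,-28,11,3.5,1]
    - [-24,-26,12,3.5,1]
    - [-25,-25,11,3.5,1]
    - [0,0,0,0,1]
    - [0,0,0,0,1]
    - [0,0,0,0,1]

```text
t: 42.4
eef_pos: [438.9, -378.2, 139.6]
tcp_rot: [-3.141, -0.0, 1.852]
ft_force: [0.1, -0.1, -0.6]
opening: 0.185
grip_force: 30.0
```

```bash
python3 -c "
from h import *
st();plan([(440.4,-379,128,106)],q=.5)"
```

```text
{'t': 42.4, 'joints': [-0.825, 0.523, 1.761, 0.0, 0.858, -1.107], 'eef_pos': [438.883, -378.221, 139.58], 'tcp_rot': [-3.141, -0.0, 1.852], 'ft_force': [0.08, -0.082, -0.636], 'opening': 0.185, 'grip_force': 30.0}
from [ 438.9 -378.2  139.6] 106.1
1 -> [ 440.1 -378.9  128.1] 106.1 [[-1, 1, 11.5, 0]]
```

Request:
carry_out:
  motion:
    - [-1,1,11,0,1]
    - [0,0,7,0,1]
    - [0,0,4,0,1]
    - [0,0,3,0,1]
    - [0,0,3,0,1]
    - [0,0,3,0,1]
    - [0,0,3,0,1]
    - [0,0,2,0,1]
    - [0,0,2,0,1]
    - [0,0,0,0,1]

```text
t: 43.4
eef_pos: [439.6, -379.0, 101.6]
tcp_rot: [-3.141, -0.001, 1.851]
ft_force: [-0.0, 6.0, 1.8]
opening: 0.188
grip_force: 30.0
```

Request:
carry_out:
  motion:
    - [0,0,2,0,1]
    - [0,0,2,0,1]
    - [0,0,1,0,1]
    - [0,0,0,0,1]

```text
t: 43.8
eef_pos: [440.1, -380.4, 100.0]
tcp_rot: [3.14, 0.004, 1.852]
ft_force: [-9.4, 8.6, 36.2]
opening: 0.191
grip_force: 30.0
```

Request:
carry_out:
  motion:
    - [0,0,-1.5,0,1]
    - [0,0,0,-7,1]
    - [0,0,0,-7,1]
    - [0,0,0,-7,1]
    - [0,0,0,-7,1]
    - [0,0,0,-7,1]
    - [0,0,0,-7,1]
    - [0,0,0,-7,1]
    - [0,0,0,-7,1]
    - [0,0,0,-7,1]
    - [0,0,0,-7,1]
    - [0,0,0,0,1]

```text
t: 45.0
eef_pos: [440.8, -379.5, 100.1]
tcp_rot: [-3.141, 0.003, 3.077]
ft_force: [0.9, 10.4, 19.4]
opening: 0.19
grip_force: 30.0
```

```bash
python3 -c "
from h import *
s=st();print(np.round(s['moment'],2))"
```

```text
{'t': 45.0, 'joints': [-0.825, 0.578, 1.789, 0.002, 0.771, -2.332], 'eef_pos': [440.818, -379.513, 100.083], 'tcp_rot': [-3.141, 0.003, 3.077], 'ft_force': [0.93, 10.363, 19.392], 'opening': 0.19, 'grip_force': 30.012}
[ 2.   -0.43  0.09]
```

Request:
carry_out:
  motion:
    - [0,0,0,-2,1]
    - [0,0,0,-1,1]
    - [0,0,0,0,1]

```text
t: 45.3
eef_pos: [440.8, -379.4, 100.1]
tcp_rot: [-3.141, 0.003, 3.125]
ft_force: [0.9, 10.7, 20.8]
opening: 0.19
grip_force: 30.0
```

```bash
python3 -c "
from h import *
s=st();print(np.round(s['moment'],2))"
```

```text
{'t': 45.3, 'joints': [-0.825, 0.578, 1.789, 0.002, 0.771, -2.38], 'eef_pos': [440.788, -379.397, 100.094], 'tcp_rot': [-3.141, 0.003, 3.125], 'ft_force': [0.854, 10.697, 20.768], 'opening': 0.19, 'grip_force': 30.033}
[ 2.16 -0.44 -0.32]
```

At the stop. Back off the play, release, and check that it is home.

Request:
carry_out:
  motion:
    - [0,0,0,-0.5,1]
    - [0,0,0,0,1]
    - [0,0,-0.5,5,1]
    - [0,0,0,4.5,1]
    - [0,0,0,0,0.7]
    - [0,0,0,0,0.55]
    - [0,0,0,0,0.55]
    - [0,0,-20,0,0.55]
    - [0,0,-20,0,0.55]
    - [0,0,0,0,1]
    - [0,0,0,0,1]
    - [0,0,0,0,1]

```text
t: 46.5
eef_pos: [439.6, -379.5, 137.7]
tcp_rot: [3.141, -0.001, 2.968]
ft_force: [0.1, 0.4, 0.7]
opening: 0.253
grip_force: 0.0
```

Request:
carry_out:
  motion:
    - [0,0,9,0,1]
    - [0,0,3,0,1]
    - [0,0,2,0,1]
    - [0,0,2,0,1]
    - [0,0,2,0,1]
    - [0,0,2,0,1]
    - [0,0,0,0,1]

```text
t: 47.2
eef_pos: [440.0, -379.8, 122.2]
tcp_rot: [-3.14, 0.002, 2.969]
ft_force: [-10.0, 8.8, 38.4]
opening: 0.005
grip_force: 19.2
```

Request:
carry_out:
  motion:
    - [0,0,-20,0,0.65]
    - [0,0,-40,0,0.65]
    - [0,0,-40,0,0.65]
    - [0,0,0,0,0.65]

```text
t: 47.6
eef_pos: [441.2, -381.0, 223.6]
tcp_rot: [-3.136, 0.007, 2.968]
ft_force: [0.2, -0.8, -1.0]
opening: 0.283
grip_force: 0.0
```

```bash
python3 -c "
from h import *
st();plan([(560,-254,228,168)])"
```

```text
{'t': 47.6, 'joints': [-0.826, 0.427, 1.669, -0.0, 1.037, -2.223], 'eef_pos': [441.17, -381.034, 223.607], 'tcp_rot': [-3.136, 0.007, 2.968], 'ft_force': [0.155, -0.765, -0.983], 'opening': 0.283, 'grip_force': 0.0}
from [ 441.2 -381.   223.6] 170.1
4 -> [ 559.8 -253.8  227.6] 168.1 [[-24, 36, -1, 0.5], [-23, 37, -1, 0.5], [-23, 37, -1, 0.5], [-23, 37, -1, 0.5]]
```

Request:
carry_out:
  motion:
    - [-24,36,-1,0.5,0.65]
    - [-23,37,-1,0.5,0.65]
    - [-23,37,-1,0.5,0.65]
    - [-23,37,-1,0.5,0.65]
    - [0,0,0,0,0.65]
    - [0,0,0,0,0.65]
    - [0,0,0,0,0.65]

```text
t: 48.3
eef_pos: [557.9, -253.0, 222.1]
tcp_rot: [3.142, -0.001, 2.933]
ft_force: [-0.2, 0.6, -0.2]
opening: 0.349
grip_force: 0.0
```

```bash
python3 -c "
from h import *
st();d=snap('wrist','w9.png');lines(d,(90,70,560,190),z=114)
plan([(590,-20,240,130),(500,200,240,90),(407,237,215,88)])"
```

```text
{'t': 48.3, 'joints': [-0.533, 0.474, 1.591, -0.0, 1.077, -1.895], 'eef_pos': [557.897, -253.018, 222.054], 'tcp_rot': [3.142, -0.001, 2.933], 'ft_force': [-0.205, 0.585, -0.212], 'opening': 0.349, 'grip_force': 0.0}
px 158 106 pos [ 438.9 -381.6  114. ] yaw%180 169.6 len 53.3 dark 23
px 192 81 pos [ 424.4 -342.5  114. ] yaw%180 75.5 len 32.2 dark 41
px 253 106 pos [ 456.4 -297.   114. ] yaw%180 169.4 len 53.3 dark 40
px 346 107 pos [ 474.3 -212.7  114. ] yaw%180 170.0 len 53.2 dark 30
px 441 107 pos [ 492.6 -127.5  114. ] yaw%180 169.1 len 53.1 dark 3
px 399 102 pos [ 481.7 -164.8  114. ] yaw%180 168.0 len 29.5 dark 4
px 208 124 pos [ 459.8 -340.7  114. ] yaw%180 157.0 len 22.0 dark 5
px 366 128 pos [ 495.9 -197.8  114. ] yaw%180 133.6 len 31.7 dark 22
px 396 174 pos [ 545.3 -176.5  114. ] yaw%180 70.0 len 32.0 dark 28
px 264 183 pos [ 527.3 -304.4  114. ] yaw%180 77.4 len 75.1 dark 101
px 337 188 pos [ 547.4 -235.3  114. ] yaw%180 77.7 len 26.9 dark 75
from [ 557.8 -253.3  222.3] 168.0
5 -> [589.6 -19.9 240.3] 130.0 [[3, 47, -4, 7.5], [10, 46, -3, 7.5], [15, 45, -4, 8], [22, 41, -3, 7.5], [27, 39, -4, 7.5]]
10 -> [500.4 200.4 240.3] 90.0 [[45, 15, 0, 8], [47, 8, 0, 8], [47, 1, 0, 8], [48, -5, 0, 8], [46, -11, 0, 8]]
13 -> [406.8 236.5 215.3] 88.0 [[12, -31, 8, 0.5], [12, -31, 9, 1], [11, -32, 8, 0.5]]
```

View pics/w9.png

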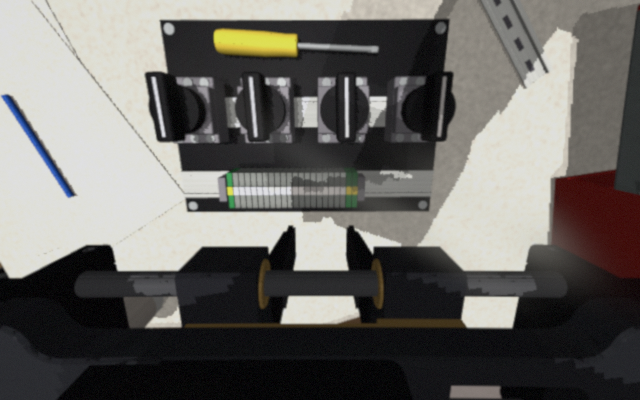

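Request:
carry_out:
  motion:
    - [3,47,-4,7.5,0.65]
    - [10,46,-3,7.5,0.65]
    - [15,45,-4,8,0.65]
    - [22,41,-3,7.5,0.65]
    - [27,39,-4,7.5,0.65]
    - [45,15,0,8,0.65]
    - [47,8,0,8,0.65]
    - [47,1,0,8,0.65]
    - [48,-5,0,8,0.65]
    - [46,-11,0,8,0.65]
    - [12,-31,0,0.5,0.65]
    - [12,-31,0,1,0.65]

```text
t: 49.55
eef_pos: [438.5, 222.4, 240.3]
tcp_rot: [-3.141, 0.0, 1.553]
ft_force: [0.6, 0.6, -0.3]
opening: 0.35
grip_force: 0.0
```

Request:
carry_out:
  motion:
    - [11,-32,0,0.5,0.65]
    - [0,0,0,0,0.65]
    - [0,0,0,0,0.65]
    - [0,0,0,0,0.65]

```text
t: 49.95
eef_pos: [408.7, 233.2, 240.7]
tcp_rot: [3.141, -0.0, 1.544]
ft_force: [-0.0, -0.0, -0.2]
opening: 0.349
grip_force: 0.0
```

```bash
python3 -c "
from h import *
st();plan([(403,239,160,88)],q=.5)
d=snap('wrist','w10.png')"
```

```text
{'t': 49.95, 'joints': [0.378, 0.25, 1.899, -0.0, 0.992, 0.405], 'eef_pos': [408.738, 233.242, 240.689], 'tcp_rot': [3.141, -0.0, 1.544], 'ft_force': [-0.014, -0.036, -0.22], 'opening': 0.349, 'grip_force': 0.0}
from [408.7 233.2 240.7] 88.5
2 -> [402.9 238.9 160.2] 88.0 [[3, -3, 40.5, 0], [2.5, -3, 40, 0.5]]
```

View pics/w10.png

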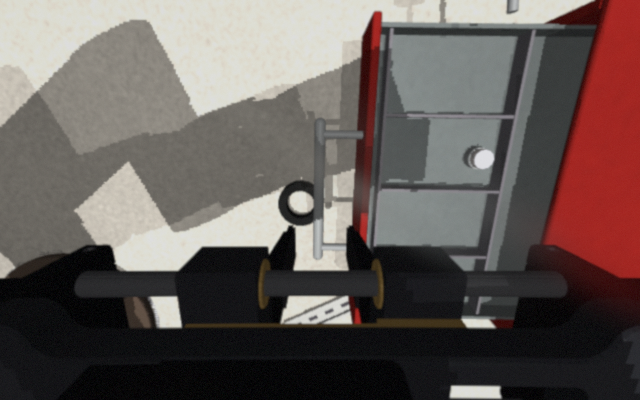

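Request:
carry_out:
  motion:
    - [3,-3,40,0,0.65]
    - [2.5,-2,40,0,0.65]
    - [0,0,40,0,0.65]
    - [0,0,7,0,0.65]
    - [0,0,0,0,0.9]
    - [0,0,0,0,0.9]
    - [0,0,0,0,1]
    - [0,0,0,0,1]
    - [0,0,0,0,1]

```text
t: 50.9
eef_pos: [406.9, 240.1, 115.4]
tcp_rot: [3.132, -0.003, 1.545]
ft_force: [16.5, -4.2, -9.5]
opening: 0.108
grip_force: 30.0
```

Request:
carry_out:
  motion:
    - [0,10,0,0,1]
    - [-1,20,0,0,1]
    - [0,25,0,0,1]
    - [-1,25,0,0,1]
    - [0,25,0,0,1]
    - [-1,25,0,0,1]
    - [0,20,0,0,1]
    - [0,0,0,0,1]

```text
t: 51.7
eef_pos: [556.3, 233.1, 115.4]
tcp_rot: [3.136, -0.002, 1.544]
ft_force: [2.0, 3.3, 6.4]
opening: 0.106
grip_force: 30.0
```

Request:
carry_out:
  motion:
    - [0,12,0,0,1]
    - [0,8,0,0,1]
    - [0,4,0,0,1]
    - [0,3,0,0,1]
    - [0,3,0,0,1]
    - [0,2,0,0,1]
    - [0,0,0,0,1]

```text
t: 52.4
eef_pos: [585.6, 231.8, 115.4]
tcp_rot: [3.139, -0.001, 1.545]
ft_force: [-0.3, -0.7, 5.5]
opening: 0.105
grip_force: 30.0
```

Request:
carry_out:
  motion:
    - [0,2,0,0,1]
    - [0,2,0,0,1]
    - [0,1,0,0,1]
    - [0,0,0,0,1]

```text
t: 52.8
eef_pos: [586.9, 231.7, 115.3]
tcp_rot: [-3.136, 0.001, 1.545]
ft_force: [-18.7, 0.1, 17.7]
opening: 0.105
grip_force: 30.0
```

Request:
carry_out:
  motion:
    - [0,1,0,0,1]
    - [0,0,0,0,1]
    - [0,0,0,0,0.8]
    - [0,0,0,0,0.7]
    - [0,0,0,0,0.68]
    - [0,-3,0,0,0.68]
    - [0,0,-20,0,0.68]
    - [0,0,-40,0,0.68]
    - [0,0,-40,0,0.68]
    - [0,-30,-40,0,0.68]
    - [0,-40,0,0,0.68]
    - [0,0,0,0,0.68]

```text
t: 54.0
eef_pos: [514.3, 233.6, 255.2]
tcp_rot: [3.141, -0.0, 1.546]
ft_force: [-0.1, -0.5, -0.1]
opening: 0.319
grip_force: 0.0
```

Request:
carry_out:
  motion:
    - [-40,-20,0,0,0.68]
    - [-40,-10,0,0,0.68]
    - [-40,0,0,0,0.68]
    - [-40,0,0,0,0.68]
    - [-40,0,0,0,0.68]
    - [0,0,0,0,0.68]

```text
t: 54.6
eef_pos: [482.8, 30.8, 253.5]
tcp_rot: [-3.142, 0.001, 1.541]
ft_force: [-1.0, -0.1, 0.6]
opening: 0.317
grip_force: 0.0
```

```bash
python3 -c "
from h import *
st();d=snap('top')
im=d['color'][55:315,130:490,::-1]
cv2.imwrite('pics/c9.png',cv2.resize(im,None,fx=2.2,fy=2.2,interpolation=cv2.INTER_CUBIC))"
```

```text
{'t': 54.6, 'joints': [-0.073, 0.255, 1.852, -0.001, 1.034, -0.042], 'eef_pos': [482.781, 30.784, 253.542], 'tcp_rot': [-3.142, 0.001, 1.541], 'ft_force': [-1.033, -0.118, 0.62], 'opening': 0.317, 'grip_force': 0.0}
```

View pics/c9.png

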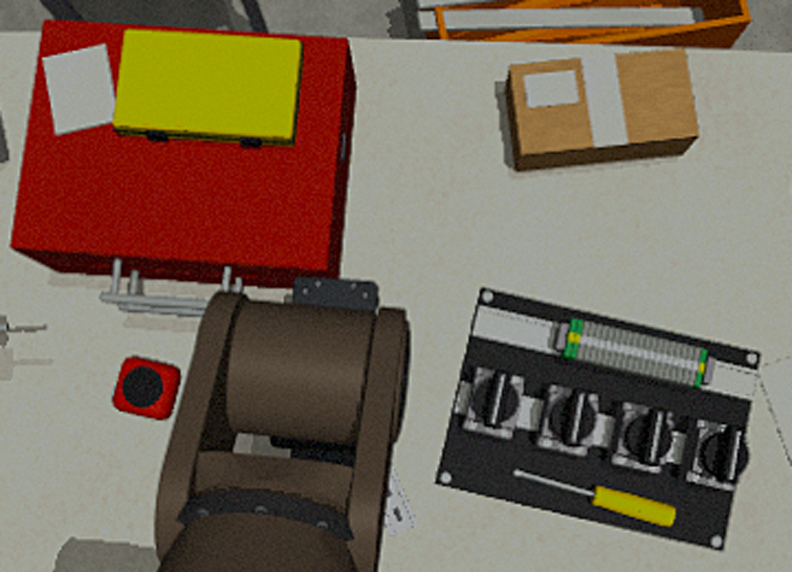

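The drawer is shut with no gap. All four handles lie lengthwise on their switches, and what can be seen of the bystanders is where it was. I'm handing the job in.

```bash
python3 -c "
from cell import env
print(env.job_done())"
```

```text
the job is handed in; nothing more can be done
None
```

I handed the job in: all four handles from the drawer are pushed home on switches a–d and turned to their OFF stops, and the drawer is fully shut. The screwdriver and tape measure show no movement; the arm hid most of the rail offcut and the tape roll in the last picture, but both were in place in the earlier ones.

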